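# Tighten the cap nut of the gas outlet box with an adjustable wrench

## Robot

A 6-joint arm with a two-finger parallel gripper is mounted at the origin on a cart in front of the work surface, level with it; the furniture and walls round the work are solid. World frame = base frame: x ahead of the robot, y to its left, z up, the work surface at z = 0. Lengths are in m, angles in rad, forces in N, time in s.
With the tool pointing down it reaches from about 0.375 to 0.9 m from the base axis. Payload 3.1 kg.
Tool frame: the origin (TCP) lies between the finger pads; the fingertips stand 8 mm ahead of it and the grasp point (between the pads) lies 11 mm behind it; z points along the fingers, y is the line along which they close (so a half turn about z gives the same grasp; the last joint's range is limited). The gripper opens to 87 mm and grips with 3 to 60 N. Pads are 19 mm wide; open, the fingers measure 117 mm over their backs; the gripper's body (75 mm by 190 mm) begins 51 mm behind the grasp point.
Start: joints at [-1.286, 0.527, 1.433, -0, 1.181, -0.178], TCP at [0.28, -0.559, 0.231] pointing down, gripper open.
Joint ranges: [-3.08, 3.08], [-0.75, 2.2], [0.22, 2.44], [-1.43, 4.57], [0, 2.65], [-2.85, 2.85]. Speed limits (rad/s): [2.79, 2.79, 3.14, 3.14, 3.14, 3.14].

## Interface

Orientations are given as a unit quaternion [x, y, z, w].
In Python, from rig import robot, vision, job gives the robot as it stands.
- The arm moves only by the shell command python3 -m handwheel 'ROWS' [OPENING] [FORCE]. ROWS is JSON, a list of rows, each a list of 4 numbers: the shift along the tool's x, y, z as a fraction of full scale, then the turn about the tool's z as a fraction of full scale. A call has 1 to 20 rows; each row is the pose to reach, as a shift and turn from the pose commanded when the call began, along the tool's axes at that moment, turning the shorter way round; what a row does not reach only later rows make up. Full scale, the value 1, is 300 mm for a shift and 2 pi rad for a turn. A row lasts 1/12 s, in which the tool goes at most 41.7 mm and 7.16 degrees, less where a joint would pass 70% of its speed; a pose out of reach is approached as far as the arm can. A call with a number of a shift or a turn outside -1 to 1 is refused whole. A call with a gripper value outside its range is refused whole. OPENING is the opening in per cent of the stroke, from 0 (shut) to 100 (fully open), set as the call begins (- or left out, the last holds). The fingers move at their own pace and stop on an object; FORCE is the grip in N (left out, the last holds). Time passes only in rows, so rows that repeat a pose let the fingers close. It gives the time, the measured TCP pose, the force, the opening and the grip force at its end, in the units of the state.
- robot.get_obs(): the state, without advancing time (a new reading comes with each control period).
- vision.camera(name): name is "side" or "top"; returns a dict with "frame" (400x640x3 uint8, red, green, blue), "K" (3x3 intrinsics, pixels), "cam_to_world" (4x4, takes a point from camera to world coordinates). Camera axes: x right, y down, z forward; pixel columns grow to the right and rows downward; lengths in m; the calibration is good to about 2 mm. A picture is of the moment at which its call begins. There is no depth.
- job.hand_in(): hands the job in; it is judged then, once.
Trained networks look in the newest picture that a camera, given by its name, has taken for a name from the list of things; names that differ only in an ending like _2 or _b are one class to them, and where a whole thing is asked for, a point or a joint stands for the part that bears it (a point fixed in the world has none). Each returns a list of dicts, best first, with "conf" (0 to 1); they miss things now and then, are a little off and sometimes report something else, mostly with a low value. They report only what shows in the picture. A call takes as long as a camera call.
- vision.look_for(camera, label): "point" ([row, column] in pixels, amid what is visible of it).
- vision.outline_of(camera, label): "mask" (400x640 bool, what is visible of it) and "point" ([row, column] in pixels, amid what is visible of it).
The state is a dict: "time": time; "q": joint angles; "joint_velocities": joint speeds; "joint_torque": joint torques, N m; "position": TCP position; "tool_rot": TCP orientation; "ft_force": force on the tool from outside, world axes, zero at the start; "moment": the same for the moment, N m; "grip_width": finger opening in m; "grip_force": force on a finger pad.
Only numpy, scipy, OpenCV 4.12 (cv2) and the standard library are available. Lean on these libraries where they do the work, as an engineer would, in place of code of your own. Each camera call takes 0.05 s, during which the arm holds its last target. There are 200 camera calls.

## Task

The hexagonal cap nut on the sloping face of the gas outlet box is loose. Lay the adjustable wrench flat on the face with its open jaws round the nut and its handle uphill, roll its worm until the jaws just fit the nut, then tighten the nut clockwise with the wrench as far as it goes and leave the wrench sitting on the nut. Turn the nut with the wrench only, not with the fingers, and leave the glass vial alone.

Things in the scene. Friction and masses are not known exactly. Their poses are not given: they have to be found in the camera images.
- wrench: steel adjustable wrench, 230 mm long, 0.3 kg, loose; starts flat on the desk right of the box, handle away from the robot. Origin: on its flat underside, where the nut's axis lies once the jaws fit. +z out of its top, +x out of the mouth, handle along -x. Mouth bottom x = -19 mm; fixed jaw's face y = -15, moving jaw's y = opening - 15; jaws end at x = 16. Head 15 thick, y -32 to +39.
- handle_mid (a point): point on the wrench in the middle of its handle bar, at x = -130, y = 0, z = 10 mm of the wrench's frame and turning with it. The bar is 22 mm wide (y), 12 mm thick (z = 4 to 16, clear of what the wrench lies on) and straight from x = -78 to -180 mm; a round boss of radius 15 mm at x = -195 ends it. Centre of mass near x = -60.
- jaw (a joint): how far the moving jaw has closed from its widest, m. Opening between the jaws = 0.040 - jaw. It starts 0 to 0.004 (40 to 36 mm open) and touches the nut's flats at 0.010. Only the worm moves it. If it meets the nut before the fixed jaw does, it has to drag the wrench sideways and the worm gets stiffer: lay the fixed jaw close to its flat.
- worm_axis (a point): middle of the worm, the ribbed roller in the head, at x = -42, y = 4, z = 11.5 mm of the wrench's frame; axis along wrench y, 20 mm long, radius 10. Its top is 6.5 mm proud of the head. A shut fingertip pressed on it (8 to 12 N) and drawn towards the mouth (+x) rolls it and closes the jaws, about 0.25 mm per mm drawn; backwards opens them. Stiff: about 3 N at the rim; stays put. Axes turn with it.
- nut_seat (a point): centre of the cap nut's base on the box's rubber-faced slope (28.6 degrees from level, low edge to the robot). Steel hexagon, 30 mm across flats, 15 mm tall, domed to 18. +z: nut's axis, out of the face; x: parallel to two flats, turns with the nut, points uphill at cap_nut = 0.3. Face clear 205 mm uphill, 60 mm each side; a gauge (radius 26, 18 tall) is 92 mm to the left, 30 downhill.
- cap_nut (a joint): angle of the nut, rad, growing clockwise as seen looking onto the face. It starts loose at 0.1 to 0.5 and comes up against its stop, tight, at 1.1. It turns stiffly (0.18 N m).
- vial: small glass vial, 18 mm wide, 36 mm tall, standing on the desk between the box and the wrench; a bystander. Origin at the centre of its base.

How it is judged:
By the outcome, as a careful person would: the job done as asked, in the order asked, and still so for the second after the job is handed in, with the robot touching nothing.
It also fails if it takes over 58 s, if anything falls off the work surface, if the arm or the gripper's body presses on something with over 40 N, if the wrist force passes 120 N, or if a joint passes its speed limit or range.

## Working session

There is one attempt and no reset: what is moved stays moved. The work goes in short steps, Python scripts to look and compute and a shell command to move; the robot and the scene stay as the last step left them, time stands still between calls to the robot, and variables do not carry over. Pictures are saved under pics/ and viewed, at most 10 in all, crops included, and the job is handed in when it is done.

```bash
mkdir -p pics; ls; cat > h.py <<'E'
import numpy as np, cv2
from scipy.spatial.transform import Rotation as R
from rig import robot, vision, job
def ray(c,p):
    M=np.array(c["cam_to_world"]);d=M[:3,:3]@np.linalg.solve(np.array(c["K"]),[p[1],p[0],1.]);return M[:3,3],d/np.linalg.norm(d)
def atz(c,p,z):
    o,d=ray(c,p);return o+d*(z-o[2])/d[2]
def tri(rs):
    A=sum(np.eye(3)-np.outer(d,d) for o,d in rs);b=sum((np.eye(3)-np.outer(d,d))@o for o,d in rs);return np.linalg.solve(A,b)
def proj(c,P):
    M=np.linalg.inv(np.array(c["cam_to_world"]));p=np.array(c["K"])@(M[:3,:3]@np.array(P)+M[:3,3]);return np.array([p[1]/p[2],p[0]/p[2]])
def pose():
    s=robot.get_obs();return np.array(s["position"]),R.from_quat(s["tool_rot"]),s
E
python3 - <<'E'
from h import *
np.set_printoptions(precision=4,suppress=True)
cs={}
for n in("side","top"):
    c=cs[n]=vision.camera(n);cv2.imwrite(f"pics/{n}0.png",c["frame"][:,:,::-1])
    print(n,np.array(c["cam_to_world"])[:3].tolist(),c["K"][0][0])
for l in("wrench","handle_mid","worm_axis","nut_seat","cap_nut","vial"):
    rs=[]
    for n in cs:
        r=vision.look_for(n,l)[:2];print(n,l,[(x["point"],round(x["conf"],2)) for x in r])
        if r: rs.append(ray(cs[n],r[0]["point"]))
    if len(rs)==2:print("tri",tri(rs))
s=robot.get_obs();print(s["position"],s["tool_rot"],s["time"],R.from_quat(s["tool_rot"]).as_matrix())
E
```

```text
pics
side [[0.9855597027703515, -0.06168980381973905, 0.15769096480108938, 0.35091251569331355], [-0.16930944890623664, -0.3729146514032463, 0.9122877688974361, -1.0644645040834104], [0.002526417677809534, -0.9258126327035496, -0.37797431968354656, 0.4611410351904154]] 461.23181406947714
top [[-0.020177967024048164, -0.9983504743739869, 0.053751092677376676, 0.44807852898638134], [-0.9993587312990414, 0.021730569201905064, 0.02845889208194276, -0.10984318526202566], [-0.029579990249269387, -0.05314238119802995, -0.9981487421709535, 0.9949092041876706]] 423.21678889955615
side wrench [([260.9, 330.2], 0.79)]
top wrench [([199.1, 409.7], 0.97), ([207.5, 411.4], 0.43)]
tri [ 0.5068 -0.2971  0.0171]
side handle_mid []
top handle_mid [([197.7, 408.0], 0.84)]
side worm_axis []
top worm_axis []
side nut_seat []
top nut_seat [([218.2, 225.7], 0.73)]
side cap_nut [([261.0, 324.9], 0.41), ([165.8, 290.5], 0.39)]
top cap_nut [([216.4, 226.5], 0.47)]
tri [ 0.5338  0.1847 -0.2557]
side vial [([226.3, 273.7], 0.63)]
top vial [([248.9, 331.4], 0.44)]
tri [ 0.4034 -0.1156  0.0136]
[ 0.2796 -0.559   0.2306] [0.9732 0.2298 0.     0.    ] 0.7 [[ 0.8944  0.4474  0.    ]
 [ 0.4474 -0.8944 -0.0001]
 [-0.      0.0001 -1.    ]]
```

View pics/top0.png

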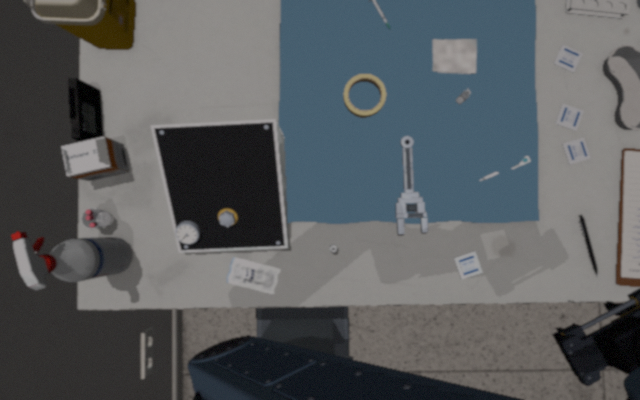

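View pics/side0.png

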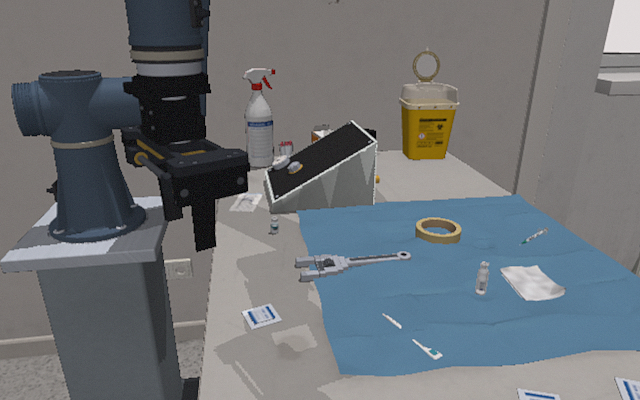

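The top view shows the nut at about (218,227), the gauge at (232,187), the vial at (249,333), and the wrench with its mouth at (230,411) and boss at (142,407). In the side view the nut is at about (167,295) and the wrench at (262,345). I'll zoom in for the details.

```bash
cat > m1.py <<'E'
from h import *
np.set_printoptions(precision=4,suppress=True)
t=vision.camera("top");s=vision.camera("side")
def crop(c,r0,r1,c0,c1,k): return cv2.resize(c["frame"][r0:r1,c0:c1,::-1],None,fx=k,fy=k,interpolation=cv2.INTER_CUBIC)
M=np.zeros((600,800,3),np.uint8)
M[:390,:390]=crop(t,200,265,170,235,6)      # nut+gauge top
M[:390,400:400+192]=crop(t,130,260,388,452,3) if False else crop(t,135,265,388,452,3)
M[400:600,:560]=crop(s,130,180,260,400,4)
cv2.imwrite("pics/m1.png",M)
for n,c in(("top",t),("side",s)):
    for l in("wrench","nut_seat","cap_nut"):
        for x in vision.outline_of(n,l)[:2]:
            m=x["mask"];ys,xs=np.nonzero(m)
            print(n,l,round(x["conf"],2),x["point"],m.sum(),"rows",ys.min(),ys.max(),"cols",xs.min(),xs.max(),cv2.minAreaRect(np.c_[xs,ys].astype(np.float32)))
            cv2.imwrite(f"/tmp/{n}_{l}.png",m.astype(np.uint8)*255)
# nut: side point on (167,295)
P=tri([ray(t,(217.3,226.3)),ray(s,(167,295))]);print("nut",P,proj(t,P),proj(s,P))
# wrench boss on desk, z=.01; jaws
for p in((142,407),(199,409.7),(207,411)):print(p,atz(t,p,.012))
print("vial",atz(t,(248.9,331.4),.03),atz(s,(226.3,273.7),.018))
E
python3 m1.py
```

```text
top wrench 0.78 [201.0, 409.0] 1520 rows 136 233 cols 395 427 ((407.26220703125, 184.8597412109375), (97.84233856201172, 31.47298812866211), 83.6598129272461)
top nut_seat 0.66 [216.9, 225.0] 169 rows 211 225 cols 220 233 ((226.5, 218.0), (14.0, 13.0), 90.0)
top cap_nut 0.48 [217.0, 225.2] 182 rows 211 226 cols 219 233 ((226.75001525878906, 218.25001525878906), (14.142135620117188, 14.849241256713867), 45.0)
side wrench 0.74 [165.5, 291.4] 60 rows 163 170 cols 289 298 ((293.2500305175781, 166.25001525878906), (6.363960266113281, 9.899494171142578), 45.0)
side wrench 0.65 [260.2, 332.4] 1484 rows 251 280 cols 295 410 ((352.4039001464844, 258.5192565917969), (25.10286521911621, 113.94347381591797), 78.69007110595703)
side nut_seat 0.44 [165.5, 293.3] 81 rows 161 170 cols 288 299 ((293.7000427246094, 165.90000915527344), (7.602630138397217, 11.180339813232422), 63.43495178222656)
side cap_nut 0.5 [164.6, 291.3] 61 rows 162 170 cols 289 298 ((293.5000305175781, 166.00001525878906), (6.363960266113281, 9.192387580871582), 45.0)
nut [0.4796 0.1125 0.0771] [216.7271 226.3555] [167.0109 294.532 ]
(142, 407) [ 0.6471 -0.2971  0.012 ]
(199, 409.7) [ 0.5138 -0.2991  0.012 ]
(207, 411) [ 0.4953 -0.3015  0.012 ]
vial [ 0.4031 -0.1154  0.03  ] [ 0.404  -0.1251  0.018 ]
```

View pics/m1.png

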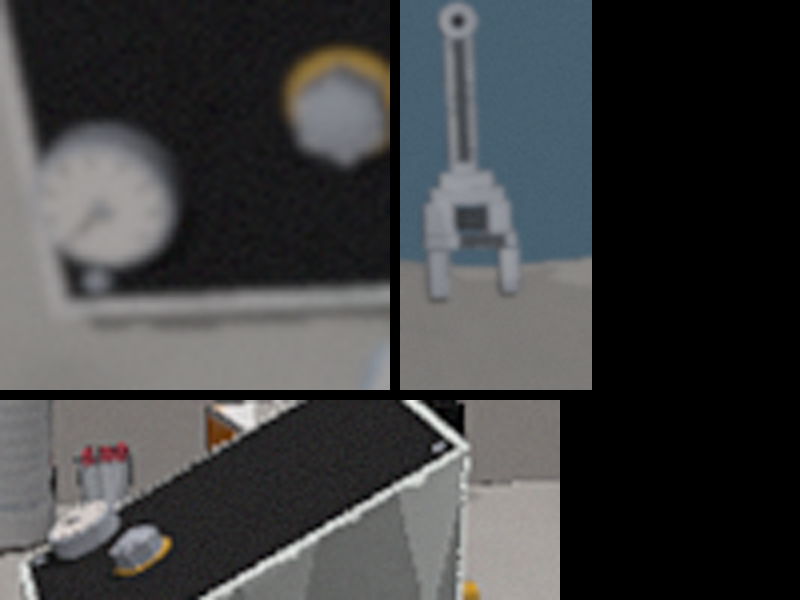

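```bash
cat > m2.py <<'E'
from h import *
from scipy.optimize import least_squares, minimize
import itertools, pickle
np.set_printoptions(precision=4,suppress=True)
t=vision.camera("top");s=vision.camera("side")
for n,a,b in(("TR",(121.5,276),(141,375)),("BR",(248.5,287),(203,272)),("BL",(251.5,183),(171,266))):
    P=tri([ray(t,a),ray(s,b)]);print(n,P,proj(t,P)-a,proj(s,P)-b)
    if n=="TR":TR=P
    if n=="BR":BR=P
    if n=="BL":BL=P
e=BL-BR;yaw=np.arctan2(-e[0],e[1]);u0=TR-BR;print("slope",np.degrees(np.arctan2(u0[2],np.hypot(*u0[:2]))),"yaw from bottom edge",np.degrees(yaw),"yaw from right edge",np.degrees(np.arctan2(u0[1],u0[0])))
# 5-par hex/seat fit: seat, yaw fixed; theta ; contrast using both cameras
def frame(yw,a=np.radians(28.6)):
    h=np.array([np.cos(yw),np.sin(yw),0]);u=h*np.cos(a)+np.array([0,0,np.sin(a)]);l=np.array([-np.sin(yw),np.cos(yw),0]);return u,l,np.cross(u,l)
yw=np.arctan2(u0[1],u0[0]); yw=(yw+yaw)/2
u,l,n=frame(yw)
K=8
def prep(c,r0,r1,c0,c1):
    im=cv2.resize(c["frame"][r0:r1,c0:c1].astype(np.float32),None,fx=K,fy=K,interpolation=cv2.INTER_CUBIC)
    return im[:,:,2],(r0,c0),c   # blue: yellow and black dark, nut bright
I=[prep(t,205,235,213,243),prep(s,155,178,282,308)]
def sil(P,th,im,o,c):
    d=-(th-.3);pts=[]   # clockwise seen from above => negative about n
    for k in range(6):
        a=d+k*np.pi/3;r=.03/np.sqrt(3)
        for z in(0,.015):pts.append(P+r*(np.cos(a)*u+np.sin(a)*l)+z*n)
    for k in range(12):
        a=k*np.pi/6;pts.append(P+.007*(np.cos(a)*u+np.sin(a)*l)+.018*n)
    q=np.array([proj(c,p) for p in pts]);q=((q-o+.5)*K-.5)[:,::-1]
    h=cv2.convexHull(q.astype(np.float32));m=np.zeros(im.shape,np.uint8);cv2.fillConvexPoly(m,np.round(h*16).astype(np.int32),1,shift=4);return m
def cost(x,only=None):
    P=x[:3];tot=0
    for j,(im,o,c) in enumerate(I):
        if only is not None and j!=only: continue
        m=cv2.GaussianBlur(sil(P,x[3],im,o,c).astype(np.float32),(0,0),4)
        tot-=np.corrcoef(m.ravel(),im.ravel())[0,1]
    return tot
P0=tri([ray(t,(216.7,227)),ray(s,(168.5,295))]);print("seat0",P0)
best=[]
for th in(.1,.2,.3,.4,.5):
    f=lambda y:cost(np.r_[P0+y/1000,th])
    r=minimize(f,[0,0,0],method="Nelder-Mead",options=dict(xatol=.1,fatol=1e-4,initial_simplex=[[0,0,0],[5,0,0],[0,5,0],[0,0,5]]))
    P=P0+r.x/1000;print(th,r.fun,P,cost(np.r_[P,th],0)); best.append((r.fun,th,P))
P=min(best,key=lambda b:b[0])[2]
print("plane dist of seat from BR/TR/BL mm",[(1000*(P-q)@n).round(1) for q in(BR,TR,BL)],"yaw",np.degrees(yw))
# wrench
b=atz(t,(141.7,407.3),.012);m=atz(t,(190,409),.016);h=atz(t,(208,410.3),.015);j=atz(t,((235+232.7)/2,(403.6+420.7)/2-0),.015)
tl=atz(t,(235,400.3),.015);tr=atz(t,(232.7,424.7),.015)
print("boss",b,"m",m,"h",h,"tips",tl,tr,"gap",1000*np.hypot(*(atz(t,(228,404),.015)-atz(t,(228,421),.015))[:2]))
print("yaw boss-m",np.degrees(np.arctan2(*(b-m)[[1,0]])),"boss-h",np.degrees(np.arctan2(*(b-h)[[1,0]])),"len",np.linalg.norm((b-(tl+tr)/2)[:2]))
E
python3 m2.py
```

```text
TR [ 0.6627 -0.0111  0.1731] [-0.348   0.0623] [ 0.056 -0.28 ]
BR [ 0.4071 -0.0145  0.0291] [-0.5587  0.0356] [-0.007 -0.521]
BL [0.4058 0.2233 0.0333] [-0.914  0.079] [-0.0253 -0.718 ]
slope 29.392796701923892 yaw from bottom edge 0.32470317709968305 yaw from right edge 0.7509600044905888
seat0 [0.4802 0.112  0.073 ]
0.1 -1.4993628587504904 [0.4807 0.1123 0.0728] -0.9544702788220611
0.2 -1.5009613061303855 [0.4805 0.1122 0.0728] -0.9589358689197948
0.3 -1.5030098341104834 [0.4806 0.1121 0.073 ] -0.9592455012203245
0.4 -1.502292802139428 [0.4808 0.1125 0.0729] -0.9556095122924024
0.5 -1.5003944396411395 [0.4808 0.1122 0.0729] -0.9527040996780289
plane dist of seat from BR/TR/BL mm [np.float64(2.8), np.float64(-1.3), np.float64(-0.5)] yaw 0.5378315907951359
boss [ 0.6478 -0.2978  0.012 ] m [ 0.5344 -0.2974  0.016 ] h [ 0.4928 -0.2992  0.015 ] tips [ 0.4312 -0.2744  0.015 ] [ 0.4354 -0.3303  0.015 ] gap 38.82056175657936
yaw boss-m -0.21311174766569643 boss-h 0.5261002182133044 len 0.21450899893238162
```

```bash
python3 -m handwheel '[[0.9,-0.327,0,0.0725],[0.9,-0.327,0,0.0725],[0.9,-0.327,0,0.0725],[0.9,-0.327,0,0.0725],[0.9,-0.327,0,0.0725],[0.9,-0.327,0,0.0725],[0.9,-0.327,0,0.0725],[0.9,-0.327,0,0.0725],[0.9,-0.327,0,0.0725]]' 60 40; python3 -c "
from h import *
p,r,s=pose();print(p,r.as_matrix().round(3),(r.inv().apply(np.array([.583,-.2978,.014])-p)/.3).round(4),s['grip_width'])"
```

```text
time: 1.95
position: [0.4786, -0.3485, 0.2306]
tool_rot: [1.0, 0.007, -0.0, 0.0]
ft_force: [-0.6, 0.2, 0.1]
grip_width: 0.0525
grip_force: 0.0
[ 0.47861707 -0.34847877  0.23063533] [[ 1.     0.013 -0.   ]
 [ 0.013 -1.    -0.   ]
 [-0.     0.    -1.   ]] [ 0.3502 -0.1646  0.722 ] 0.05247780297214558
```

```bash
python3 -m handwheel '[[0.13,-0.06,0.05,0],[0.25,-0.12,0.1,0],[0.35,-0.165,0.2,0],[0.35,-0.165,0.33,0],[0.35,-0.165,0.46,0],[0.35,-0.165,0.58,0],[0.35,-0.165,0.68,0],[0.35,-0.165,0.722,0],[0.35,-0.165,0.722,0]]' 60 40; python3 -c "
from h import *
t=vision.camera('top');s=vision.camera('side')
A=cv2.resize(t['frame'][120:260,360:460,::-1],None,fx=4,fy=4);B=cv2.resize(s['frame'][180:320,270:450,::-1],None,fx=2.2,fy=2.2)
M=np.zeros((560,800,3),np.uint8);M[:,:400]=A;M[:B.shape[0],400:400+B.shape[1]]=B;cv2.imwrite('pics/g1.png',M)
p,r,q=pose();print(p,proj(t,[.583,-.298,.016]),proj(s,[.583,-.298,.016]))"
```

```text
time: 2.7
position: [0.5797, -0.3007, 0.0112]
tool_rot: [1.0, 0.003, -0.002, -0.001]
ft_force: [-0.0, 0.4, -0.4]
grip_width: 0.052
grip_force: 0.0
[ 0.58175127 -0.30173245  0.0143294 ] [169.0698824  408.58800259] [258.11038975 371.77938823]
```

View pics/g1.png

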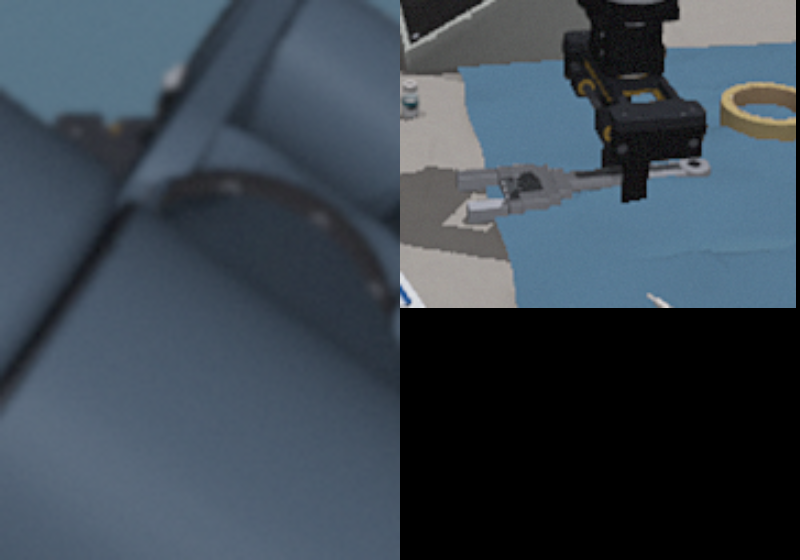

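The fingers straddle the handle at about (258,372) in the side view, so I'm closing them and lifting.

```bash
python3 -m handwheel '[[0,0,0,0],[0,0,0,0],[0,0,0,0],[0,0,0,0],[0,0,0,0],[0,0,0,0]]' 0 40; python3 -m handwheel '[[0,0,-0.07,0],[0,0,-0.17,0],[0,0,-0.3,0],[0,0,-0.43,0],[0,0,-0.56,0],[0,0,-0.6,0],[0,0,-0.6,0]]'; python3 -c "
from h import *
s=vision.camera('side')
cv2.imwrite('pics/g2.png',cv2.resize(s['frame'][100:300,250:500,::-1],None,fx=3,fy=3))
p,r,q=pose();print(p,q['grip_width'],q['moment'],q['ft_force'],proj(s,p))"
```

```text
time: 3.3
position: [0.5819, -0.2995, 0.0145]
tool_rot: [1.0, 0.004, 0.0, -0.0]
ft_force: [-0.1, 0.9, 2.6]
grip_width: 0.0221
grip_force: 40.0
time: 3.88
position: [0.584, -0.3016, 0.1982]
tool_rot: [1.0, 0.004, 0.004, 0.003]
ft_force: [0.9, -0.2, -3.0]
grip_width: 0.0212
grip_force: 40.0
[ 0.58222859 -0.30031266  0.19491959] 0.021412402035241588 [ 0.01646743 -0.07266033  0.07263242] [-0.67410147  0.10966665 -4.4886848 ] [171.81402534 376.00537234]
```

View pics/g2.png

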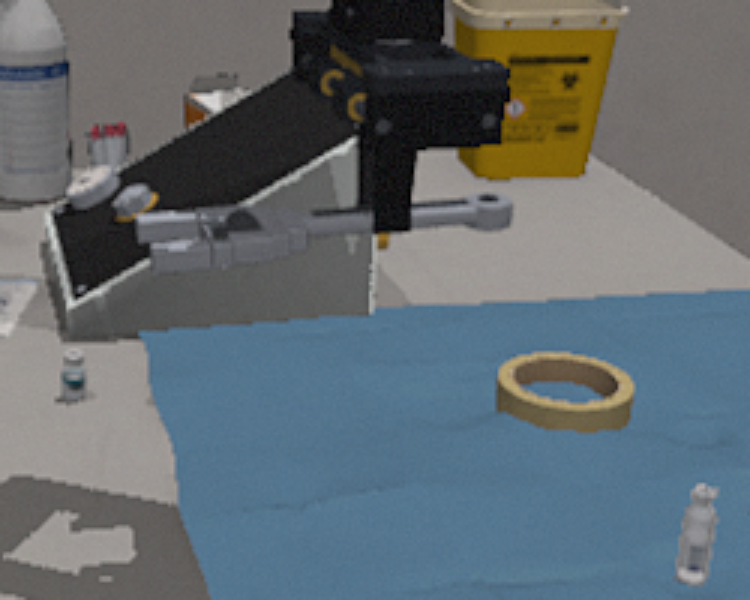

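The wrench is held nearly level, with its head at (238,310) in full-frame coordinates. The slope needs it pitched 28.6°, so I'll loosen the grip at a height where the drooping head comes to rest on the desk at that angle.

```bash
python3 -m handwheel '[[0,0,0.1,0],[0,0,0.22,0],[0,0,0.32,0],[0,0,0.37,0],[0,0,0.37,0],[0,0,0.37,0]]';  python3 -m handwheel '[[0,0,0,0],[0,0,0,0],[0,0,0,0],[0,0,0,0],[0,0,0,0],[0,0,0,0]]' 0 7; python3 -c "
from h import *
s=vision.camera('side')
cv2.imwrite('pics/g3.png',cv2.resize(s['frame'][160:300,270:450,::-1],None,fx=4,fy=4))
p,r,q=pose();print(p,q['grip_width'],q['moment'],q['ft_force'],proj(s,p))"
```

```text
time: 4.43
position: [0.5795, -0.2984, 0.079]
tool_rot: [1.0, 0.004, -0.003, -0.002]
ft_force: [-0.0, -0.7, -1.8]
grip_width: 0.0218
grip_force: 40.0
time: 4.93
position: [0.5825, -0.3005, 0.084]
tool_rot: [1.0, 0.004, 0.001, 0.001]
ft_force: [1.1, -0.3, -1.5]
grip_width: 0.0221
grip_force: 7.0
[ 0.58255806 -0.30046525  0.08388975] 0.02181567528461497 [-0.00656821 -0.09610057 -0.00998743] [ 1.10854516 -0.01280079 -1.29062497] [227.34362275 373.45421067]
```

View pics/g3.png

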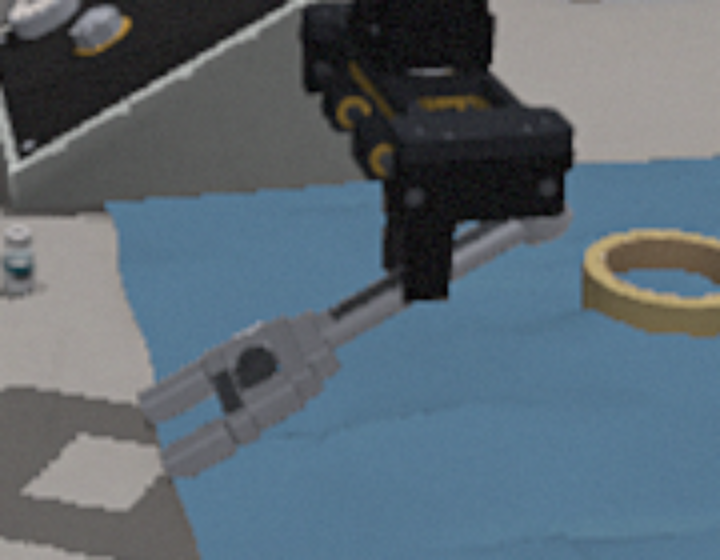

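```bash
python3 -m handwheel '[[0,0,0,0],[0,0,0,0],[0,0,-0.1,0],[0,0,-0.22,0],[0,-0.05,-0.35,0],[0,-0.15,-0.45,0],[0,-0.28,-0.49,0],[0,-0.41,-0.49,0],[0,-0.54,-0.49,0],[0,-0.66,-0.49,0],[0,-0.77,-0.49,0],[0,-0.86,-0.49,0],[0,-0.93,-0.49,0],[0,-0.97,-0.49,0],[0,-0.97,-0.49,0]]' 0 45; python3 -c "
from h import *
p,r,q=pose();print(p,r.as_matrix().round(3),(r.inv().apply(np.array([.571,.116,.19])-p)/.3).round(4),q['moment'])"
```

```text
time: 6.23
position: [0.5785, -0.0065, 0.2297]
tool_rot: [1.0, 0.006, -0.001, -0.001]
ft_force: [-0.4, 0.3, -2.7]
grip_width: 0.0209
grip_force: 45.0
[ 0.5785468  -0.00651538  0.22966708] [[ 1.     0.011 -0.001]
 [ 0.011 -1.     0.001]
 [-0.001 -0.001 -1.   ]] [-0.0203 -0.4085  0.1327] [ 0.0183695  -0.13293268 -0.03660873]
```

```bash
python3 -m handwheel '[[0,-0.08,0,0],[0,-0.18,0,0],[-0.01,-0.28,0,0],[-0.02,-0.36,0.04,0],[-0.02,-0.40,0.09,0],[-0.02,-0.41,0.125,0],[-0.02,-0.41,0.133,0],[-0.02,-0.41,0.133,0],[-0.02,-0.41,0.133,0]]'; python3 -c "
from h import *
s=vision.camera('side');t=vision.camera('top')
B=cv2.resize(s['frame'][60:240,240:420,::-1],None,fx=3.3,fy=3.3);A=cv2.resize(t['frame'][150:270,190:250,::-1],None,fx=3.3,fy=3.3)
M=np.zeros((600,800,3),np.uint8);M[:B.shape[0],:B.shape[1]]=B;M[:A.shape[0],600:600+A.shape[1]]=A;cv2.imwrite('pics/g4.png',M)
p,r,q=pose();print(p,q['grip_width'],q['moment'],q['ft_force'])
a=np.radians(28.6);y=np.radians(.5);u=np.array([np.cos(a)*np.cos(y),np.cos(a)*np.sin(y),np.sin(a)]);l=np.array([-np.sin(y),np.cos(y),0]);n=np.cross(u,l)
b=p-[0,0,.0045]
O=b-.13*u-.01*n
for k,P in dict(bar=b,boss=O-(-.195)*u+.01*n,tipfix=O-.016*u+.0235*l+.015*n,tipmov=O-.016*u-.032*l+.015*n).items():
  q=proj(s,P);print(k,P.round(4),q.round(1),'crop',((q[1]-240)*3.3).round(),((q[0]-60)*3.3).round())
"
```

```text
time: 6.98
position: [0.5731, 0.1122, 0.1901]
tool_rot: [1.0, 0.003, 0.0, 0.0]
ft_force: [-0.1, 1.2, -3.1]
grip_width: 0.0215
grip_force: 45.0
[0.57337736 0.112481   0.19077144] 0.021337309846838688 [-0.00314379 -0.11196991 -0.00130235] [-0.28540596 -0.18694265 -3.0338372 ]
bar [0.5734 0.1125 0.1863] [125.6 329.2] crop 294.0 217.0
boss [0.6304 0.113  0.2174] [113.1 350.6] crop 365.0 175.0
tipfix [0.4426 0.1348 0.1208] [149.6 279.5] crop 130.0 296.0
tipmov [0.4431 0.0793 0.1208] [155.5 281.6] crop 137.0 315.0
```

View pics/g4.png

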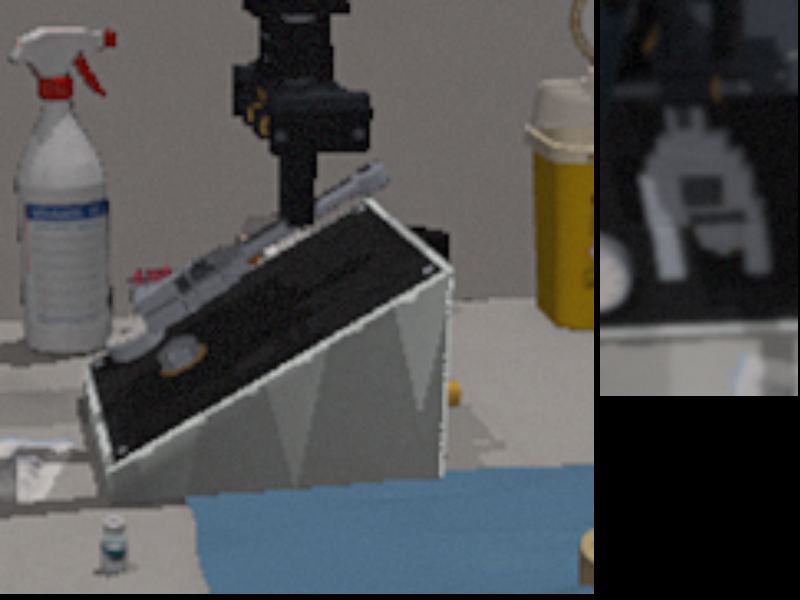

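The wrench is parallel to the slope above the face. In the top view its jaw tips are at about (233.6,211.8) and (232.4,237.9), with the nut visible between them. I'll check these against the predicted pose.

```bash
cat >> h.py <<'E'
a=np.radians(28.6);y=np.radians(.5);U=np.array([np.cos(a)*np.cos(y),np.cos(a)*np.sin(y),np.sin(a)]);L=np.array([-np.sin(y),np.cos(y),0]);N=np.cross(U,L)
SEAT=np.array([.4805,.1122,.0725])
def w2f(O,psi,p): # wrench point (mm) to world; psi: wrench clockwise angle on face
    x=-(np.cos(psi)*U-np.sin(psi)*L); yy=np.cross(N,x); return O+(p[0]*x+p[1]*yy+p[2]*N)/1000
def face(P): d=np.array(P)-SEAT; return np.array([d@U,d@L,d@N])*1000
E
python3 - <<'E'
from h import *
np.set_printoptions(precision=1,suppress=True)
t=vision.camera('top')
p,r,q=pose();b=p-[0,0,.0045]
im=t['frame'][150:270,190:290,::-1];im=cv2.resize(im,None,fx=5,fy=5)
def draw(psi,col):
    O=b-(w2f(np.zeros(3),psi,(-130,0,10)))
    for poly in([(16,-32,15),(16,-15,15),(-19,-15,15),(-19,24,15),(16,24,15),(16,39,15),(-30,39,15)],[(-78,-11,16),(-78,11,16)]):
        pts=np.array([proj(t,w2f(O,psi,x)) for x in poly]);pts=((pts-[150,190]+.5)*5).astype(int)[:,::-1]
        cv2.polylines(im,[pts.reshape(-1,1,2)],False,col,1)
    print(psi,face(O),[proj(t,w2f(O,psi,x)) for x in((16,-23.5,15),(16,31.5,15))])
draw(0,(0,255,0));draw(.05,(0,0,255))
cv2.imwrite('pics/g5.png',im)
E
```

```text
0 [ 5.9 -0.3 45.5] [array([234.2, 210.6]), array([233.4, 237. ])]
0.05 [ 6.1  6.2 45.5] [array([233.7, 207.1]), array([234.1, 233.5])]
```

View pics/g5.png

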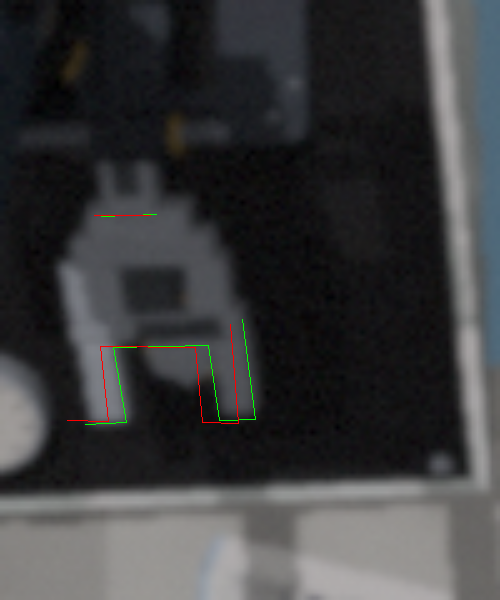

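```bash
python3 -m handwheel '[[0.01,-0.011,0.02,0],[0.025,-0.011,0.05,0],[0.04,-0.011,0.08,0],[0.05,-0.011,0.105,0],[0.058,-0.011,0.12,0],[0.058,-0.011,0.12,0],[0.058,-0.011,0.12,0]]'; python3 -m handwheel '[[0.004,0,0.007,0],[0.008,0,0.014,0],[0.008,0,0.014,0]]'; python3 -c "
from h import *
p,r,q=pose();b=p-[0,0,.0045];print(face(b-w2f(np.zeros(3),0,(-130,0,10))).round(1),q['moment'],q['ft_force'])"
```

```text
time: 7.72
position: [0.5895, 0.1173, 0.1532]
tool_rot: [1.0, 0.004, -0.001, 0.0]
ft_force: [-0.3, 0.0, -3.1]
grip_width: 0.0211
grip_force: 45.0
time: 7.97
position: [0.5925, 0.1174, 0.1501]
tool_rot: [1.0, 0.004, 0.0, -0.0]
ft_force: [-0.7, 0.5, -2.1]
grip_width: 0.0214
grip_force: 45.0
[3.3 4.2 0.6] [ 0.07441166 -0.03224864 -0.010134  ] [-0.6500722   0.53521264 -2.1249375 ]
```

```bash
python3 -m handwheel '[[0.002,0.004,0.005,0],[0.003,0.006,0.009,0],[0.003,0.006,0.009,0],[0.003,0.006,0.009,0]]'; python3 -c "
from h import *
s=vision.camera('side');t=vision.camera('top')
B=cv2.resize(s['frame'][100:200,250:390,::-1],None,fx=4,fy=4,interpolation=2);A=cv2.resize(t['frame'][180:250,200:250,::-1],None,fx=4,fy=4,interpolation=2)
p,r,q=pose();O=p-[0,0,.0045]-w2f(np.zeros(3),0,(-130,0,10));print(face(O).round(1),q['moment'],q['ft_force'])
M=np.zeros((400,800,3),np.uint8);M[:B.shape[0],:B.shape[1]]=B;M[:A.shape[0],580:580+A.shape[1]]=A;cv2.imwrite('pics/g6.png',M)"
```

```text
time: 8.3
position: [0.5926, 0.1173, 0.1498]
tool_rot: [1.0, 0.004, 0.0, -0.001]
ft_force: [-3.5, 4.5, 10.3]
grip_width: 0.0215
grip_force: 45.0
[3.3 4.1 0.3] [ 0.5959762   0.71520663 -0.06994041] [-4.78310575  5.05317687 10.47680252]
```

View pics/g6.png

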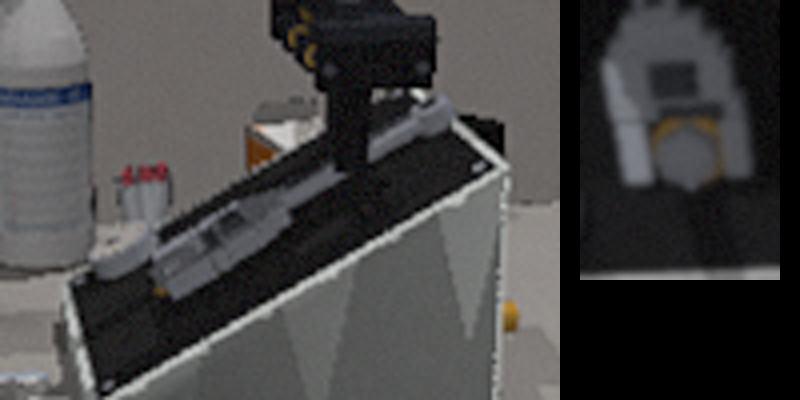

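The jaws surround the nut and the wrench lies flat, with the nut at (685,150) in the crop between the prongs. I'm releasing it and rising.

```bash
python3 -m handwheel '[[0,0,-0.006,0],[0,0,-0.006,0],[0,0,-0.006,0],[0,0,-0.02,0],[0,0,-0.1,0],[0,0,-0.2,0],[-0.1,0,-0.22,0],[-0.2,0,-0.22,0],[-0.2,0,-0.22,0]]' 45 45;  python3 - <<'E'
from h import *
np.set_printoptions(precision=4,suppress=True)
t=vision.camera('top');s=vision.camera('side')
p,r,q=pose();print(p,q['ft_force'])
for c,nm in((t,'top'),(s,'side')):
  for l in('worm_axis','handle_mid','wrench'):
    for x in vision.look_for(nm,l)[:1]:
        o,d=ray(c,x['point']);h={'worm_axis':.0115,'handle_mid':.01,'wrench':.012}[l];P=o+d*((SEAT+h*N-o)@N)/(d@N)
        print(nm,l,x['point'],round(x['conf'],2),face(P).round(1))
for k in((3.3,4),(3.3,3),(-1.7,3)):
  O=SEAT+(k[0]*U+k[1]*L)/1000;W=w2f(O,0,(-42,4,11.5));print(k,'worm',W,proj(t,W))
E
```

```text
time: 9.15
position: [0.5261, 0.1152, 0.2129]
tool_rot: [1.0, 0.004, -0.004, 0.0]
ft_force: [-1.3, -0.0, -1.1]
grip_width: 0.0391
grip_force: 0.0
[0.5322 0.115  0.2134] [ 0.9596 -0.3304  0.4744]
top handle_mid [152.2, 212.7] 0.64 [150.7   7.3  10. ]
top wrench [150.0, 213.8] 0.61 [155.8   3.8  12. ]
side handle_mid [150.9, 318.2] 0.89 [78.   0.6 10. ]
side wrench [149.3, 316.9] 0.61 [77.2 11.8 12. ]
(3.3, 4) worm [0.5148 0.1125 0.1043] [199.7912 223.1136]
(3.3, 3) worm [0.5148 0.1115 0.1043] [199.7767 223.5811]
(-1.7, 3) worm [0.5104 0.1115 0.1019] [201.9108 223.8946]
```

```bash
python3 - <<'E'
from h import *
np.set_printoptions(precision=1,suppress=True,linewidth=250)
t=vision.camera('top');s=vision.camera('side')
g=cv2.imread('pics/g6.png');
B=cv2.resize(g[:400,:560],(140,100),interpolation=cv2.INTER_AREA);A=cv2.resize(g[:280,580:780],(50,70),interpolation=cv2.INTER_AREA)
def mt(T,F):
    r=cv2.matchTemplate(F,T,cv2.TM_CCOEFF_NORMED);_,v,_,m=cv2.minMaxLoc(r)
    x,y=m;dx=dy=0
    if 0<x<r.shape[1]-1:a,b,c=r[y,x-1:x+2];dx=(a-c)/(2*(a-2*b+c))
    if 0<y<r.shape[0]-1:a,b,c=r[y-1:y+2,x];dy=(a-c)/(2*(a-2*b+c))
    return v,x+dx,y+dy
# side head: rows147-175 cols 288-323
print('side',mt(B[47:74,38:74],s['frame'][137:185,278:333,::-1].copy()),'expect 10,10')
print('top',mt(A[25:47,3:45],t['frame'][195:237,193:255,::-1].copy()),'expect 10,10')
print(np.arange(206,246));
for r in range(212,232,2):print(r,t['frame'][r,206:246,2].tolist())
for k in((3.3,4),(3.3,1)):
  O=SEAT+(k[0]*U+k[1]*L)/1000
  for x in (5,):print(k,[proj(t,w2f(O,0,(x,yy,15))) for yy in(-32,-15,24,39)],[proj(t,SEAT+(-.001*x*U+yy*L+.015*N)) for yy in(.015,-.015)])
E
```

```text
side (0.8967064023017883, np.float32(10.074028), np.float32(10.096802)) expect 10,10
top (0.8828451037406921, np.float32(10.46595), np.float32(9.8482895)) expect 10,10
[206 207 208 209 210 211 212 213 214 215 216 217 218 219 220 221 222 223 224 225 226 227 228 229 230 231 232 233 234 235 236 237 238 239 240 241 242 243 244 245]
212 [20, 20, 38, 60, 80, 86, 85, 86, 86, 80, 65, 50, 33, 30, 39, 44, 49, 55, 67, 66, 70, 67, 63, 58, 56, 54, 49, 46, 58, 74, 85, 87, 88, 87, 79, 66, 43, 26, 19, 16]
214 [3, 13, 27, 50, 72, 86, 86, 86, 87, 82, 69, 51, 41, 44, 55, 68, 73, 76, 79, 82, 81, 80, 78, 72, 68, 65, 62, 55, 58, 71, 82, 86, 85, 88, 81, 65, 45, 27, 15, 21]
216 [15, 13, 19, 42, 69, 82, 86, 89, 87, 83, 73, 61, 56, 62, 75, 81, 85, 86, 86, 85, 88, 87, 84, 84, 83, 78, 68, 55, 57, 68, 82, 89, 86, 86, 81, 68, 48, 31, 20, 13]
218 [18, 13, 18, 35, 63, 81, 86, 86, 88, 85, 79, 68, 61, 73, 81, 86, 86, 88, 87, 86, 87, 85, 85, 86, 87, 84, 77, 68, 58, 66, 80, 86, 88, 84, 82, 74, 54, 36, 25, 13]
220 [12, 14, 17, 26, 51, 71, 85, 87, 87, 86, 82, 69, 63, 68, 82, 82, 86, 86, 87, 86, 86, 87, 87, 83, 85, 79, 80
[... 466 characters left out ...]
 57, 70, 64, 49, 35, 29, 22, 17, 19, 15, 12, 13, 17, 11, 21, 18, 15, 16, 8, 16]
228 [13, 14, 18, 10, 8, 17, 12, 12, 20, 15, 19, 15, 14, 14, 11, 14, 7, 15, 16, 20, 21, 25, 24, 17, 16, 13, 14, 14, 13, 10, 10, 15, 20, 11, 17, 15, 13, 15, 18, 19]
230 [17, 12, 5, 11, 12, 11, 14, 19, 17, 15, 16, 16, 5, 17, 10, 11, 20, 14, 11, 15, 17, 15, 17, 16, 16, 16, 8, 19, 15, 17, 16, 14, 15, 16, 13, 9, 6, 18, 16, 11]
(3.3, 4) [array([220.7, 209.2]), array([220.5, 217. ]), array([219.9, 234.9]), array([219.7, 241.8])] [array([221.8, 219. ]), array([221.3, 232.8])]
(3.3, 1) [array([220.6, 210.6]), array([220.4, 218.3]), array([219.9, 236.2]), array([219.7, 243.1])] [array([221.8, 219. ]), array([221.3, 232.8])]
```

The wrench stayed put after release, and the fixed jaw is about 2 mm from its flat. Next I'll close the fingers and move above the worm.

```bash
python3 -m handwheel '[[-0.057,0.015,0.05,0],[-0.057,0.015,0.1,0],[-0.057,0.015,0.15,0],[-0.057,0.015,0.2,0],[-0.057,0.015,0.25,0],[-0.057,0.015,0.275,0],[-0.057,0.015,0.275,0],[-0.057,0.015,0.275,0]]' 0 20;python3 -m handwheel '[[0,0,0.01,0],[0,0,0.02,0],[0,0,0.03,0],[0,0,0.03,0]]'; python3 -c "
from h import *
p,r,q=pose();print(p,q['ft_force'],q['grip_width'],r.as_matrix().round(3)[0])"
```

```text
time: 10.32
position: [0.5161, 0.1104, 0.1305]
tool_rot: [1.0, 0.004, -0.0, -0.0]
ft_force: [-0.6, 0.4, 0.6]
grip_width: 0.0014
grip_force: 0.0
time: 10.65
position: [0.5159, 0.1104, 0.1215]
tool_rot: [1.0, 0.004, -0.0, 0.0]
ft_force: [0.2, -0.1, 0.1]
grip_width: 0.0005
grip_force: 0.0
[0.51592672 0.11042222 0.12154869] [ 0.21917948 -0.12076311  0.12229776] 0.0004541380213166379 [ 1.     0.008 -0.   ]
```

```bash
python3 -m handwheel '[[0,0,0.004,0],[0,0,0.004,0]]'; python3 -m handwheel '[[0,0,0.004,0],[0,0,0.004,0]]'; python3 -m handwheel '[[0,0,0.004,0],[0,0,0.004,0]]'
```

```text
time: 10.82
position: [0.516, 0.1104, 0.1211]
tool_rot: [1.0, 0.004, 0.0, 0.0]
ft_force: [-1.2, 0.3, 3.4]
grip_width: 0.0005
grip_force: 2.2
time: 10.98
position: [0.5161, 0.1104, 0.1209]
tool_rot: [1.0, 0.004, 0.0, 0.0]
ft_force: [-3.6, -0.0, 10.9]
grip_width: 0.0004
grip_force: 5.3
time: 11.15
position: [0.5162, 0.1104, 0.1207]
tool_rot: [1.0, 0.004, 0.001, 0.0]
ft_force: [-4.8, -0.3, 18.0]
grip_width: 0.0004
grip_force: 8.8
```

```bash
python3 -m handwheel '[[0,0,-0.0035,0],[-0.006,0,-0.0035,0],[-0.012,0,-0.0035,0],[-0.018,0,-0.0035,0]]'; python3 -m handwheel '[[-0.006,0,0,0],[-0.012,0,0,0]]';  python3 -m handwheel '[[-0.006,0,0,0],[-0.012,0,0,0]]'
```

```text
time: 11.48
position: [0.5109, 0.1104, 0.1196]
tool_rot: [1.0, 0.004, 0.001, -0.0]
ft_force: [-0.1, 0.6, -0.1]
grip_width: 0.0003
grip_force: 0.0
time: 11.65
position: [0.5065, 0.1103, 0.1189]
tool_rot: [1.0, 0.004, -0.0, 0.0]
ft_force: [0.4, 0.4, 1.2]
grip_width: 0.0003
grip_force: 0.1
time: 11.82
position: [0.503, 0.1103, 0.1188]
tool_rot: [1.0, 0.004, -0.0, -0.0]
ft_force: [0.3, 0.4, -0.8]
grip_width: 0.0004
grip_force: 0.0
```

```bash
python3 -m handwheel '[[0.017,0,-0.005,0],[0.017,0,-0.005,0],[0.017,0,0,0],[0.017,0,0,0]]';for i in 1 2 3 4; do python3 -m handwheel '[[0,0,0.004,0],[0,0,0.004,0]]' | sed -n 2,4p; done
```

```text
time: 12.15
position: [0.5086, 0.1103, 0.1189]
tool_rot: [1.0, 0.004, -0.0, -0.0]
ft_force: [0.2, 0.4, 0.3]
grip_width: 0.0004
grip_force: 0.0
position: [0.5086, 0.1103, 0.1184]
tool_rot: [1.0, 0.004, 0.0, 0.0]
ft_force: [-0.8, 0.1, 4.8]
position: [0.5087, 0.1103, 0.1182]
tool_rot: [1.0, 0.004, 0.0, 0.0]
ft_force: [-2.9, 0.0, 11.8]
position: [0.5087, 0.1103, 0.1179]
tool_rot: [1.0, 0.004, 0.001, 0.0]
ft_force: [-3.9, -0.6, 19.0]
position: [0.5094, 0.1104, 0.1178]
tool_rot: [1.0, 0.004, 0.002, 0.0]
ft_force: [-4.9, -1.2, 25.3]
```

```bash
python3 -m handwheel '[[0,0,-0.02,0],[0,0,-0.02,0]]' | sed -n 2,4p; python3 - <<'E'
from h import *
np.set_printoptions(precision=1,suppress=True,linewidth=250)
t=vision.camera('top');s=vision.camera('side')
g=cv2.imread('pics/g6.png');B=cv2.resize(g[:400,:560],(140,100),interpolation=cv2.INTER_AREA)
r=cv2.matchTemplate(s['frame'][137:185,273:333,::-1].copy(),B[47:74,38:74],cv2.TM_CCOEFF_NORMED);print(cv2.minMaxLoc(r),'expect 15,10')
for k in(3.3,0,6):
  O=SEAT+(k*U+2*L)/1000
  print(k,[proj(t,w2f(O,0,x)) for x in((16,-23,15),(16,-23,0),(-19,10,15))],'worm',proj(t,w2f(O,0,(-42,4,15))),'tips side',proj(s,w2f(O,0,(16,31,15))),'boss',proj(s,w2f(O,0,(-195,0,20))))
g6=cv2.resize(g[:280,580:780],(50,70),interpolation=cv2.INTER_AREA)
print('top g6 col 213, 223 rows 180..',[ (180+i,int(g6[i,13,0]),int(g6[i,24,0])) for i in range(8,50)])
E
```

```text
position: [0.5093, 0.1104, 0.1216]
tool_rot: [1.0, 0.004, 0.001, -0.0]
ft_force: [-0.2, -0.6, -1.0]
(-0.5542882680892944, 0.8257558345794678, (24, 19), (14, 11)) expect 15,10
3.3 [array([225. , 214.9]), array([221.8, 216.5]), array([210.1, 227.9])] worm [200.5 223.7] tips side [169.9 289.3] boss [124.9 355.4]
0 [array([226.4, 215.2]), array([223.2, 216.7]), array([211.5, 228.1])] worm [201.9 223.9] tips side [170.5 288.2] boss [125.5 354.4]
6 [array([223.9, 214.8]), array([220.7, 216.3]), array([209. , 227.8])] worm [199.3 223.5] tips side [169.3 290.2] boss [124.4 356.3]
top g6 col 213, 223 rows 180.. [(188, 90, 89), (189, 91, 86), (190, 89, 86), (191, 90, 85), (192, 86, 88), (193, 86, 85), (194, 88, 79), (195, 88, 63), (196, 90, 48), (197, 91, 40), (198, 89, 40), (199, 90, 41), (200, 89, 42), (201, 90, 40), (202, 89, 41), (203, 91, 47), (204, 94, 58), (205, 102, 65), (206, 112, 60), (207, 120, 45), (208, 122, 41), (209, 118, 42), (210, 114, 45), (211, 124, 56), (212, 133, 65), (213, 135, 76), (214, 135, 83), (215, 134, 86), (216, 134, 89), (217, 134, 90), (218, 135, 91), (219, 134, 91), (220, 133, 88), (221, 132, 88), (222, 133, 86), (223, 132, 85), (224, 125, 80), (225, 102, 66), (226, 68, 44), (227, 41, 28), (228, 35, 27), (229, 31, 22)]
```

```bash
python3 -m handwheel '[[0.01,0,-0.015,0],[0.0267,0,-0.015,0],[0.0267,0,0,0],[0.0267,0,0.011,0],[0.0267,0,0.011,0],[0.022,0,0.0097,0],[0.0173,0,0.0093,0]]' | sed -n 1,4p; python3 -m handwheel '[[-0.0023,0,0.0002,0],[-0.0046,0,0.0004,0],[-0.007,0,0.001,0],[-0.0093,0,0.0017,0]]'| sed -n 1,4p; python3 -m handwheel '[[-0.0022,0,0.001,0],[-0.0043,0,0.002,0],[-0.008,0,0.0047,0],[-0.012,0,0.0083,0]]'| sed -n 1,4p; python3 -c "
from h import *
t=vision.camera('top')
for r in (216,218,220):print(r,t['frame'][r,206:246,2].tolist())"
```

```text
time: 13.67
position: [0.5191, 0.1104, 0.1216]
tool_rot: [1.0, 0.004, 0.007, 0.0]
ft_force: [2.3, 0.1, 20.3]
time: 14.0
position: [0.5186, 0.1104, 0.1213]
tool_rot: [1.0, 0.004, 0.009, -0.0]
ft_force: [2.3, -0.9, 23.0]
time: 14.33
position: [0.5155, 0.1104, 0.1193]
tool_rot: [1.0, 0.004, 0.009, -0.0]
ft_force: [0.6, 0.2, 33.1]
216 [27, 27, 26, 29, 27, 40, 60, 72, 67, 51, 35, 31, 26, 30, 40, 42, 42, 44, 44, 41, 45, 44, 48, 45, 50, 59, 61, 56, 56, 71, 83, 86, 88, 85, 83, 71, 49, 31, 15, 14]
218 [31, 29, 28, 27, 36, 52, 71, 83, 83, 80, 72, 60, 53, 65, 76, 80, 83, 80, 82, 82, 82, 83, 80, 86, 84, 82, 79, 68, 60, 66, 79, 86, 88, 86, 84, 77, 58, 40, 19, 11]
220 [28, 30, 27, 29, 47, 64, 83, 85, 89, 89, 80, 70, 62, 68, 82, 85, 87, 87, 86, 87, 88, 87, 86, 86, 82, 82, 81, 70, 58, 57, 73, 84, 88, 86, 85, 80, 65, 45, 26, 15]
```

```bash
python3 -m handwheel '[[0,0,-0.04,0],[0,0,-0.04,0],[0,0,-0.04,0]]' | sed -n 1,4p; python3 - <<'E'
from h import *
np.set_printoptions(precision=1,suppress=True,linewidth=250)
t=vision.camera('top');s=vision.camera('side')
p,r,q=pose();print(p.round(4).tolist(),q['ft_force'])
B=cv2.resize(s['frame'][100:185,260:380,::-1],None,fx=6.6,fy=6.6,interpolation=2)
tip=p-[0,0,.008]
for P in(tip,tip+[.0095,0,0],tip-[.0095,0,0]):
  q=proj(s,P);cv2.circle(B,(int((q[1]-260+.5)*6.6),int((q[0]-100+.5)*6.6)),3,(0,0,255),-1)
for k in(3,):
  O=SEAT+(k*U+2*L)/1000
  for P in(w2f(O,0,(-42,14,11.5)),w2f(O,0,(-42,14,21.5)),w2f(O,0,(16,39,15))):
    q=proj(s,P);cv2.circle(B,(int((q[1]-260+.5)*6.6),int((q[0]-100+.5)*6.6)),3,(0,255,0),-1)
cv2.imwrite('pics/g7.png',B);print(B.shape)
E
```

```text
time: 14.63
position: [0.5076, 0.1103, 0.1264]
tool_rot: [1.0, 0.004, 0.0, 0.0]
ft_force: [0.8, -0.4, 0.1]
[0.5065, 0.1103, 0.1254] [-0.   0.3 -0. ]
(561, 792, 3)
```

View pics/g7.png

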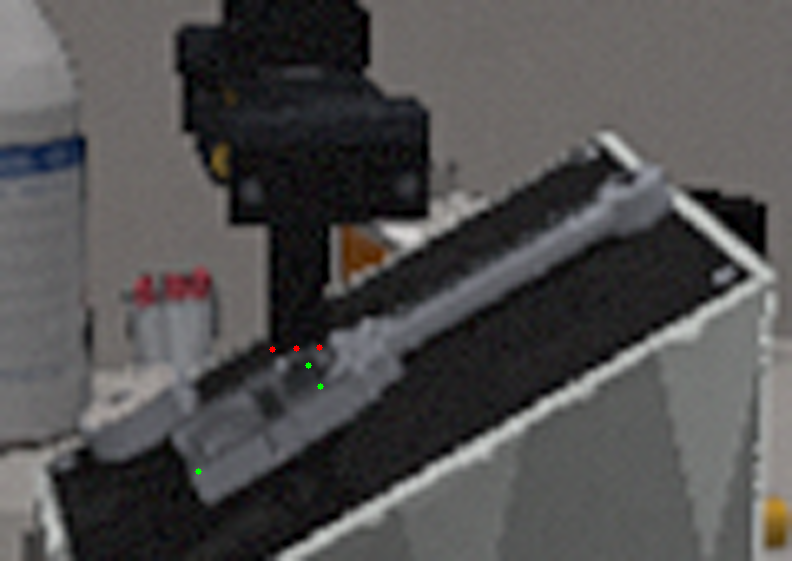

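In the last picture the worm is at (300,372) in the crop, a little downhill of my estimate. The finger is 19 mm wide and was catching the head behind the worm, so I'll start the strokes further downhill and keep the tip flat.

```bash
python3 -m handwheel '[[0.0117,0,0,0],[0.0117,0,0.015,0],[0.0117,0,0.024,0],[0.0117,0,0.027,0],[0.0117,0,0.027,0]]' | sed -n 1,4p; python3 -m handwheel '[[-0.006,0,0,0],[-0.012,0,0,0],[-0.015,0,0,0]]'| sed -n 2,4p;python3 -m handwheel '[[-0.006,0,0,0],[-0.012,0,0.001,0],[-0.015,0,0.002,0]]'| sed -n 2,4p;  python3 -c "
from h import *
t=vision.camera('top')
for r in (216,218,220):print(r,t['frame'][r,206:246,2].tolist())"
```

```text
time: 15.15
position: [0.5109, 0.1103, 0.1184]
tool_rot: [1.0, 0.004, -0.0, 0.0]
ft_force: [-0.5, 0.1, 4.9]
position: [0.5072, 0.1103, 0.1185]
tool_rot: [1.0, 0.004, 0.001, -0.0]
ft_force: [1.4, 0.2, 1.7]
position: [0.5027, 0.1103, 0.1182]
tool_rot: [1.0, 0.004, 0.001, -0.0]
ft_force: [2.9, -0.8, 4.3]
216 [38, 42, 38, 34, 30, 29, 30, 25, 24, 24, 15, 20, 18, 23, 26, 27, 23, 25, 18, 25, 26, 23, 24, 24, 24, 28, 32, 31, 33, 38, 41, 43, 40, 38, 37, 39, 36, 38, 35, 32]
218 [31, 35, 39, 35, 31, 31, 32, 34, 34, 28, 31, 26, 22, 22, 25, 27, 26, 28, 25, 27, 22, 28, 28, 27, 33, 41, 47, 51, 50, 48, 48, 48, 47, 47, 48, 48, 47, 44, 45, 39]
220 [30, 30, 28, 34, 30, 30, 38, 44, 43, 33, 23, 25, 21, 25, 26, 28, 25, 27, 27, 26, 24, 30, 23, 23, 28, 39, 49, 53, 44, 47, 60, 65, 71, 68, 68, 64, 52, 36, 31, 28]
```

```bash
python3 -m handwheel '[[-0.003,0,0.004,0],[-0.007,0,0.0055,0],[-0.011,0,0.007,0]]'| sed -n 2,4p; python3 -m handwheel '[[-0.004,0,0.002,0],[-0.008,0,0.004,0],[-0.012,0,0.006,0]]'| sed -n 2,4p;  python3 -m handwheel '[[0,0,-0.04,0],[0.02,0,-0.04,0],[0.05,0,-0.04,0],[0.05,0,-0.04,0]]'| sed -n 1,4p;  python3 -c "
from h import *
t=vision.camera('top')
for r in (216,218,220):print(r,t['frame'][r,206:246,2].tolist())"
```

```text
position: [0.4998, 0.1103, 0.1171]
tool_rot: [1.0, 0.004, 0.002, 0.0]
ft_force: [1.9, -0.6, 12.5]
position: [0.4946, 0.1103, 0.1147]
tool_rot: [1.0, 0.004, 0.0, 0.0]
ft_force: [0.9, 0.6, 5.9]
time: 16.53
position: [0.5117, 0.1103, 0.1255]
tool_rot: [1.0, 0.004, 0.001, 0.0]
ft_force: [0.6, -0.1, 0.4]
216 [27, 28, 31, 32, 43, 57, 61, 54, 40, 31, 29, 30, 24, 28, 26, 28, 24, 29, 28, 25, 30, 28, 27, 30, 43, 61, 64, 63, 70, 79, 78, 81, 79, 76, 64, 49, 30, 19, 20, 24]
218 [24, 29, 30, 34, 50, 71, 81, 78, 67, 60, 51, 44, 40, 49, 53, 57, 57, 58, 61, 58, 57, 59, 61, 68, 73, 78, 79, 73, 72, 83, 86, 86, 86, 84, 74, 56, 36, 14, 15, 12]
220 [27, 33, 31, 31, 51, 69, 84, 86, 85, 84, 82, 68, 57, 69, 80, 83, 85, 85, 85, 86, 85, 85, 86, 85, 82, 85, 79, 73, 66, 77, 82, 88, 88, 86, 76, 67, 45, 21, 18, 15]
```

The moving jaw closed about 2.5 mm, so I'll repeat the stroke.

```bash
python3 -m handwheel '[[0,0,0.02,0],[0,0,0.03,0],[0,0,0.03,0],[-0.006,0,0.0305,0],[-0.012,0,0.031,0],[-0.018,0,0.0315,0],[-0.024,0,0.032,0],[-0.03,0,0.033,0]]'| sed -n 1,4p; python3 -m handwheel '[[-0.005,0,0.002,0],[-0.01,0,0.004,0],[-0.015,0,0.006,0],[-0.02,0,0.0085,0],[-0.025,0,0.0115,0],[-0.03,0,0.0145,0]]'| sed -n 2,4p;  python3 -m handwheel '[[0,0,-0.053,0],[0.03,0,-0.053,0],[0.06,0,-0.0475,0],[0.06,0,-0.0475,0]]'| sed -n 1,4p;  python3 -c "
from h import *
t=vision.camera('top')
for r in (216,218,220):print(r,t['frame'][r,206:246,2].tolist())"
```

```text
time: 17.25
position: [0.5057, 0.1103, 0.1178]
tool_rot: [1.0, 0.004, 0.006, -0.0]
ft_force: [5.1, 1.0, 12.4]
position: [0.4968, 0.11, 0.1155]
tool_rot: [1.0, 0.004, 0.006, 0.0]
ft_force: [-0.8, -2.7, 23.1]
time: 18.08
position: [0.5122, 0.1102, 0.1251]
tool_rot: [1.0, 0.004, 0.001, 0.0]
ft_force: [-0.0, 1.2, -1.2]
216 [33, 30, 28, 26, 42, 59, 70, 60, 44, 33, 23, 29, 27, 23, 26, 29, 26, 26, 30, 25, 27, 26, 27, 32, 44, 62, 70, 75, 81, 82, 83, 84, 77, 65, 50, 30, 20, 16, 15, 21]
218 [29, 28, 27, 33, 46, 68, 81, 78, 72, 65, 59, 52, 46, 50, 61, 67, 63, 66, 66, 66, 65, 69, 72, 73, 76, 80, 80, 83, 85, 86, 87, 87, 83, 69, 54, 38, 23, 15, 11, 11]
220 [27, 28, 31, 26, 45, 69, 84, 89, 87, 88, 84, 77, 73, 75, 81, 87, 86, 85, 86, 87, 86, 86, 85, 84, 85, 82, 81, 81, 81, 84, 88, 86, 85, 78, 63, 44, 27, 16, 17, 13]
```

```bash
python3 -m handwheel '[[0,0,0.02,0],[0,0,0.03,0],[0,0,0.03,0],[-0.006,0,0.0305,0],[-0.012,0,0.031,0],[-0.018,0,0.0315,0],[-0.024,0,0.032,0],[-0.03,0,0.033,0]]'| sed -n 1,4p; python3 -m handwheel '[[-0.005,0,0.001,0],[-0.01,0,0.002,0],[-0.015,0,0.003,0],[-0.02,0,0.005,0],[-0.025,0,0.0075,0],[-0.03,0,0.0105,0]]'| sed -n 2,4p;  python3 -m handwheel '[[0,0,-0.05,0],[0.03,0,-0.05,0],[0.06,0,-0.0435,0],[0.06,0,-0.0435,0]]'| sed -n 1,4p;  python3 -c "
from h import *
t=vision.camera('top')
for r in (216,218,220):print(r,t['frame'][r,206:246,2].tolist())"
```

```text
time: 18.8
position: [0.5066, 0.1102, 0.1178]
tool_rot: [1.0, 0.004, 0.007, 0.0]
ft_force: [5.0, -0.1, 12.9]
position: [0.5028, 0.1098, 0.1172]
tool_rot: [1.0, 0.004, 0.013, 0.0]
ft_force: [7.4, -0.2, 28.1]
time: 19.63
position: [0.5117, 0.1102, 0.1247]
tool_rot: [1.0, 0.004, 0.001, 0.0]
ft_force: [-0.3, 0.1, -0.2]
216 [29, 30, 31, 31, 39, 50, 59, 56, 42, 29, 25, 22, 28, 26, 27, 27, 24, 25, 25, 26, 23, 28, 25, 31, 43, 58, 66, 73, 80, 80, 80, 79, 77, 66, 50, 28, 21, 19, 18, 19]
218 [31, 29, 28, 29, 31, 51, 70, 74, 66, 57, 54, 48, 52, 51, 56, 58, 62, 61, 59, 59, 61, 58, 60, 65, 71, 77, 80, 81, 84, 88, 86, 87, 83, 77, 60, 35, 21, 19, 17, 20]
220 [32, 30, 26, 26, 27, 41, 66, 80, 87, 86, 85, 84, 82, 80, 82, 85, 86, 86, 87, 84, 85, 86, 84, 86, 82, 82, 79, 76, 79, 85, 86, 87, 85, 79, 65, 43, 27, 15, 13, 18]
```

```bash
python3 -m handwheel '[[0,0,0.02,0],[0,0,0.028,0],[0,0,0.028,0],[-0.006,0,0.0285,0],[-0.012,0,0.029,0],[-0.018,0,0.0295,0],[-0.024,0,0.03,0],[-0.03,0,0.031,0]]'| sed -n 1,4p; python3 -m handwheel '[[-0.005,0,0,0],[-0.01,0,0,0],[-0.015,0,0.001,0],[-0.02,0,0.003,0],[-0.025,0,0.005,0],[-0.03,0,0.008,0]]'| sed -n 2,4p;  python3 -m handwheel '[[0,0,-0.05,0],[0.03,0,-0.05,0],[0.06,0,-0.039,0],[0.06,0,-0.039,0]]'| sed -n 1,4p;  python3 -c "
from h import *
t=vision.camera('top')
for r in (216,218,220,222):print(r,t['frame'][r,206:246,2].tolist())"
```

```text
time: 20.35
position: [0.5056, 0.1102, 0.1179]
tool_rot: [1.0, 0.004, 0.006, 0.0]
ft_force: [4.9, -0.4, 9.6]
position: [0.4983, 0.1092, 0.1165]
tool_rot: [1.0, 0.004, 0.007, 0.001]
ft_force: [4.1, -4.3, 19.3]
time: 21.18
position: [0.5118, 0.1102, 0.1247]
tool_rot: [1.0, 0.004, 0.001, -0.0]
ft_force: [0.5, -0.2, 0.1]
216 [29, 23, 25, 23, 30, 38, 53, 57, 42, 29, 24, 23, 24, 26, 22, 27, 27, 28, 25, 26, 27, 24, 23, 31, 47, 61, 72, 76, 78, 81, 79, 80, 74, 64, 49, 29, 18, 20, 16, 6]
218 [22, 28, 25, 21, 26, 44, 63, 71, 67, 60, 56, 53, 57, 56, 55, 56, 57, 60, 58, 59, 58, 64, 65, 69, 71, 80, 84, 85, 88, 89, 87, 89, 82, 70, 52, 32, 20, 12, 8, 12]
220 [29, 29, 29, 26, 24, 32, 48, 70, 81, 86, 87, 85, 86, 85, 85, 86, 84, 84, 85, 84, 85, 84, 86, 84, 83, 83, 83, 83, 85, 87, 87, 87, 83, 75, 59, 42, 24, 13, 9, 16]
222 [28, 31, 27, 20, 22, 19, 35, 62, 80, 87, 86, 88, 88, 86, 84, 83, 86, 85, 85, 84, 83, 86, 83, 85, 82, 82, 75, 73, 77, 83, 87, 86, 85, 82, 68, 46, 31, 17, 14, 17]
```

```bash
python3 -m handwheel '[[0,0,0.02,0],[0,0,0.028,0],[0,0,0.028,0],[-0.006,0,0.0285,0],[-0.012,0,0.029,0],[-0.018,0,0.0295,0],[-0.024,0,0.03,0],[-0.03,0,0.031,0]]'| sed -n 1,4p; python3 -m handwheel '[[-0.005,0,0,0],[-0.01,0,0,0],[-0.015,0,0.001,0],[-0.02,0,0.003,0],[-0.025,0,0.004,0]]'| sed -n 2,4p;  python3 -m handwheel '[[0,0,-0.05,0],[0.03,0,-0.05,0],[0.055,0,-0.035,0],[0.055,0,-0.035,0]]'| sed -n 1,4p;  python3 -c "
from h import *
t=vision.camera('top')
for r in (216,218,220,222):print(r,t['frame'][r,206:246,2].tolist())"
```

```text
time: 21.9
position: [0.5069, 0.1103, 0.118]
tool_rot: [1.0, 0.004, 0.007, -0.0]
ft_force: [7.4, 0.8, 7.5]
position: [0.5023, 0.1101, 0.1178]
tool_rot: [1.0, 0.004, 0.01, -0.0]
ft_force: [9.2, 0.1, 9.9]
time: 22.65
position: [0.5113, 0.1102, 0.1245]
tool_rot: [1.0, 0.004, 0.0, 0.0]
ft_force: [0.9, 0.1, 0.2]
216 [30, 26, 28, 26, 27, 38, 50, 52, 41, 29, 27, 26, 25, 28, 27, 22, 25, 23, 29, 25, 21, 23, 23, 29, 42, 58, 67, 72, 77, 79, 77, 80, 76, 62, 43, 28, 22, 15, 23, 17]
218 [30, 29, 27, 26, 24, 42, 59, 68, 64, 53, 55, 55, 54, 55, 54, 51, 53, 54, 53, 58, 59, 58, 57, 61, 65, 73, 80, 84, 87, 86, 87, 86, 83, 71, 51, 34, 18, 13, 13, 10]
220 [28, 27, 28, 26, 19, 30, 50, 69, 82, 87, 86, 85, 87, 87, 84, 86, 83, 85, 83, 85, 86, 84, 85, 84, 84, 83, 82, 82, 85, 87, 88, 87, 85, 74, 60, 41, 21, 13, 15, 10]
222 [27, 30, 28, 16, 21, 21, 41, 64, 80, 88, 89, 89, 87, 84, 81, 85, 85, 86, 85, 83, 84, 85, 83, 84, 82, 82, 75, 72, 78, 85, 87, 85, 84, 81, 68, 44, 29, 16, 7, 14]
```

The fit is snug: the last stroke only slipped and the jaws didn't move. I'll lift clear and move aside for a clean measurement.

```bash
python3 -m handwheel '[[0,0,-0.12,0],[0,0,-0.24,0],[0.02,0.1,-0.3,0],[0.04,0.22,-0.3,0],[0.06,0.35,-0.3,0],[0.08,0.48,-0.3,0],[0.1,0.6,-0.3,0],[0.1,0.68,-0.3,0],[0.1,0.68,-0.3,0],[0.1,0.68,-0.3,0]]' 60 30| sed -n 1,4p; python3 - <<'E'
from h import *
from scipy.optimize import minimize
np.set_printoptions(precision=2,suppress=True,linewidth=250)
t=vision.camera('top')
for l in('wrench','handle_mid','worm_axis','nut_seat'):
  for x in vision.outline_of('top',l)[:1]:
    ys,xs=np.nonzero(x['mask']);print(l,x['conf'],x['point'],ys.min(),ys.max(),xs.min(),xs.max(),x['mask'].sum())
f=t['frame'][:,:,2].astype(int)
for r in range(112,200,8):
  print(r,f[r,200:245].tolist())
for psi in(0,.05):
  O=SEAT+(0*U-1*L)/1000
  print(psi,[proj(t,w2f(O,psi,x)) for x in((-195,0,20),(-130,-11,16),(-130,11,16),(-90,-11,16),(-90,11,16))])
E
```

```text
time: 23.53
position: [0.5407, -0.0943, 0.2144]
tool_rot: [1.0, 0.003, -0.001, -0.001]
ft_force: [0.0, 0.2, -1.2]
wrench 0.84 [169.6, 217.5] 124 215 202 228 1096
handle_mid 0.8 [165.1, 210.7] 124 214 202 228 1095
112 [148, 147, 148, 148, 148, 148, 148, 149, 148, 149, 148, 147, 146, 144, 145, 147, 147, 146, 147, 147, 149, 148, 150, 148, 148, 148, 147, 146, 148, 149, 149, 149, 148, 150, 148, 148, 149, 148, 149, 148, 149, 150, 149, 148, 150]
120 [149, 149, 150, 150, 150, 149, 150, 148, 149, 149, 149, 149, 149, 148, 147, 149, 149, 149, 149, 149, 152, 151, 151, 150, 151, 150, 152, 153, 153, 154, 155, 153, 154, 153, 153, 155, 155, 154, 156, 156, 157, 159, 159, 158, 158]
128 [29, 34, 56, 87, 119, 140, 148, 150, 151, 150, 150, 151, 151, 145, 131, 111, 86, 66, 46, 34, 28, 27, 27, 28, 29, 25, 27, 30, 28, 24, 28, 27, 29, 26, 27, 29, 29, 28, 27, 29, 27, 29, 28, 25, 32]
136 [28, 35, 57, 91, 119, 135, 139, 135, 123, 112, 110, 116, 131, 140, 142, 137, 117, 85, 50, 25, 24, 29, 28, 26, 26, 29, 28, 27, 28, 25, 27, 24, 27, 29, 23, 23, 29, 32, 28, 31, 28, 29, 30, 31, 29]
144 [25, 28, 31, 29, 27, 36, 71,
[... 874 characters left out ...]
1, 46, 68, 85, 92, 95, 94, 95, 94, 95, 95, 95, 97]
184 [29, 28, 30, 34, 30, 29, 30, 30, 31, 33, 31, 23, 25, 45, 68, 96, 105, 95, 88, 88, 91, 105, 119, 117, 101, 75, 56, 54, 60, 65, 75, 88, 94, 95, 95, 97, 95, 96, 96, 95, 97, 96, 96, 97, 93]
192 [24, 27, 27, 31, 27, 31, 28, 26, 34, 60, 86, 106, 119, 129, 132, 134, 134, 132, 132, 130, 131, 130, 128, 127, 123, 112, 103, 93, 95, 95, 96, 94, 97, 95, 98, 96, 97, 95, 96, 95, 92, 85, 71, 53, 41]
0 [array([131.96, 212.44]), array([162.93, 212.16]), array([162.57, 222.93]), array([181.22, 214.97]), array([180.88, 225.52])]
0.05 [array([131.9 , 217.41]), array([162.65, 215.32]), array([162.8 , 226.15]), array([180.95, 217.1 ]), array([181.11, 227.72])]
```

```bash
python3 -m handwheel '[[0.02,-0.08,0,0],[0.05,-0.2,0,0],[0.09,-0.33,0,0],[0.13,-0.46,0,0],[0.167,-0.58,0,0],[0.167,-0.67,0,0],[0.167,-0.705,0,0],[0.167,-0.705,0,0],[0.167,-0.705,0,0]]' 50 30| sed -n 1,6p; python3 -c "
from h import *
p,r,q=pose();print(p,(r.inv().apply(np.array([.5907,.1161,.1495])-p)/.3).round(4),r.as_matrix()[:,0].round(3))"
```

```text
time: 24.53
position: [0.5893, 0.119, 0.2158]
tool_rot: [1.0, 0.005, -0.0, 0.0]
ft_force: [-0.0, -0.8, 0.2]
grip_width: 0.0436
grip_force: 0.0
[0.58928379 0.11896629 0.21579543] [0.0048 0.0094 0.221 ] [ 1.     0.011 -0.001]
```

```bash
python3 -m handwheel '[[0.005,0.009,0.08,0],[0.005,0.009,0.15,0],[0.005,0.009,0.2,0],[0.005,0.009,0.218,0],[0.005,0.009,0.218,0]]' 44 30| sed -n 1,6p
```

```text
time: 24.95
position: [0.5903, 0.1141, 0.1491]
tool_rot: [1.0, 0.003, -0.002, 0.0]
ft_force: [-0.7, 1.2, 0.0]
grip_width: 0.0388
grip_force: 0.0
```

```bash
python3 -m handwheel '[[0,0.02,0,0],[0,0.035,0,0.002],[-0.001,0.05,-0.001,0.004],[-0.002,0.065,-0.001,0.007],[-0.003,0.086,-0.001,0.0095],[-0.0065,0.108,0,0.014],[-0.0105,0.1285,0.001,0.019]]' 44 30; python3 -m handwheel '[[-0.005,0.02,0.002,0.005],[-0.012,0.042,0.004,0.01],[-0.019,0.062,0.005,0.0145],[-0.0265,0.082,0.007,0.019],[-0.0265,0.082,0.007,0.019]]'; python3 -c "
from h import *
p,r,q=pose();t=vision.camera('top');print(p,r.as_matrix()[:,0].round(3),q['moment'],q['grip_force'])
for l in('handle_mid','wrench'):
  for x in vision.look_for('side',l)[:1] or []:print(l,x)
for i in (212,216,220,224):print(i,t['frame'][i,206:246,2].tolist())
"
```

```text
time: 25.53
position: [0.5898, 0.0769, 0.1512]
tool_rot: [0.998, -0.057, 0.002, -0.0]
ft_force: [1.6, 2.8, 3.0]
grip_width: 0.0381
grip_force: 1.8
time: 25.95
position: [0.5767, 0.0522, 0.1477]
tool_rot: [0.993, -0.116, -0.001, 0.001]
ft_force: [0.6, 0.7, -0.3]
grip_width: 0.0385
grip_force: 0.2
[0.5766558  0.05224195 0.14767473] [ 0.973 -0.231 -0.002] [ 0.03221123 -0.04932056  0.02651575] 0.17038135600159876
handle_mid {'point': [153.4, 314.3], 'conf': 0.8}
wrench {'point': [148.2, 315.1], 'conf': 0.92}
212 [114, 112, 112, 112, 113, 113, 115, 111, 98, 79, 57, 39, 26, 28, 29, 30, 26, 27, 29, 28, 27, 28, 28, 28, 32, 30, 32, 36, 48, 71, 83, 93, 104, 119, 129, 130, 130, 127, 120, 101]
216 [108, 107, 109, 108, 107, 108, 109, 104, 94, 69, 46, 30, 30, 28, 30, 28, 32, 27, 29, 31, 29, 27, 28, 31, 32, 33, 39, 58, 80, 102, 110, 109, 114, 124, 126, 125, 126, 129, 124, 106]
220 [99, 102, 102, 104, 104, 103, 102, 98, 86, 65, 43, 34, 30, 30, 24, 30, 31, 28, 28, 32, 30, 30, 30, 32, 35, 60, 92, 114, 127, 133, 134, 133, 131, 121, 101, 60, 31, 26, 29, 28]
224 [82, 94, 99, 99, 100, 98, 97, 93, 79, 60, 40, 31, 26, 31, 30, 30, 26, 28, 27, 26, 30, 31, 25, 35, 64, 99, 123, 135, 138, 137, 137, 131, 112, 79, 47, 18, 22, 27, 25, 24]
```

```bash
python3 -m handwheel '[[-0.004,0.02,0.004,0.005],[-0.009,0.042,0.008,0.01],[-0.015,0.062,0.012,0.0145],[-0.0205,0.082,0.0165,0.019],[-0.029,0.103,0.022,0.024],[-0.037,0.122,0.028,0.029],[-0.037,0.122,0.028,0.029]]' ; python3 -m handwheel '[[-0.009,0.017,0.006,0.005],[-0.017,0.034,0.012,0.009],[-0.017,0.034,0.012,0.009]]';python3 -c "
from h import *
p,r,q=pose();print(p,r.as_matrix()[:,0].round(3),q['ft_force'],q['grip_force'])"
```

```text
time: 26.68
position: [0.5579, 0.0193, 0.1394]
tool_rot: [0.979, -0.206, -0.001, 0.0]
ft_force: [0.5, -0.1, 0.8]
grip_width: 0.038
grip_force: 0.2
time: 26.93
position: [0.5501, 0.0125, 0.1362]
tool_rot: [0.972, -0.233, 0.001, 0.0]
ft_force: [2.2, -0.2, 1.4]
grip_width: 0.0384
grip_force: 0.8
[0.5500975  0.01249787 0.1362311 ] [ 0.891 -0.454  0.001] [ 2.24212957 -0.24241287  1.44418158] 0.8315406390465796
```

```bash
for i in 1 2 3; do python3 -m handwheel '[[-0.003,0.01,0.004,0.002],[-0.005,0.02,0.007,0.004],[-0.005,0.02,0.007,0.004]]'; done
```

```text
time: 27.18
position: [0.5465, 0.0084, 0.1343]
tool_rot: [0.969, -0.245, 0.001, -0.0]
ft_force: [3.7, 2.1, 3.0]
grip_width: 0.0386
grip_force: 2.1
time: 27.43
position: [0.5416, 0.0036, 0.1318]
tool_rot: [0.966, -0.257, 0.0, 0.0]
ft_force: [2.5, 0.8, 2.5]
grip_width: 0.0383
grip_force: 1.9
time: 27.68
position: [0.5366, -0.0008, 0.1294]
tool_rot: [0.963, -0.269, -0.001, 0.0]
ft_force: [2.3, 1.0, 1.0]
grip_width: 0.0384
grip_force: 1.5
```

```bash
cat > fitpsi.py <<'E'
from h import *
polys=[[(-78,-11),(-78,11),(-195,11),(-195,-11)],[(-195+15*np.cos(a),15*np.sin(a)) for a in np.arange(0,6.28,.4)],[(-30,-32),(16,-32),(16,-15),(-19,-15),(-19,15),(16,15),(16,29),(-30,29),(-60,20),(-78,11),(-78,-11),(-60,-20)]]
def sil(c,O,psi):
    m=np.zeros((400,640),np.uint8)
    for P in polys:
        for z in(0,5,10,15):
            q=np.array([proj(c,w2f(O,psi,(*p,z))) for p in P])[:,::-1];cv2.fillPoly(m,[np.round(q*16).astype(np.int32)],1,shift=4)
    return m>0
def run(verbose=True):
    ms={}
    for n in('top','side'):
        c=vision.camera(n);r=vision.outline_of(n,'wrench')
        r=[x for x in r if x['mask'].sum()>200]
        if r: ms[n]=(c,r[0]['mask']);print(n,round(r[0]['conf'],2),r[0]['point'],r[0]['mask'].sum())
    O=SEAT+(1*U-1*L)/1000;out=[]
    for psi in np.arange(-.1,1.3,.05):
        out.append([psi]+[ (2*(m&s).sum()/(m.sum()+s.sum())) for c,m in ms.values() for s in[sil(c,O,psi)]])
    out=np.array(out);print([ (n,out[np.argsort(-out[:,i+1])[:3]][:,[0,i+1]].round(2).tolist()) for i,n in enumerate(ms)])
run()
E
python3 fitpsi.py
```

```text
top 0.79 [206.9, 244.5] 731
side 0.72 [162.7, 306.6] 651
[('top', [[0.95, 0.57], [1.0, 0.57], [1.05, 0.52]]), ('side', [[0.95, 0.85], [1.0, 0.84], [0.9, 0.81]])]
```

```bash
for i in 1 2 3; do python3 -m handwheel '[[-0.003,0.01,0.008,0.003],[-0.006,0.02,0.011,0.006],[-0.006,0.02,0.011,0.006]]'; done; python3 fitpsi.py
```

```text
time: 28.13
position: [0.5326, -0.0043, 0.1268]
tool_rot: [0.958, -0.288, -0.0, -0.0]
ft_force: [1.5, 4.4, 4.4]
grip_width: 0.0385
grip_force: 2.9
time: 28.38
position: [0.5278, -0.0081, 0.1238]
tool_rot: [0.952, -0.306, -0.0, -0.001]
ft_force: [1.3, 4.0, 7.6]
grip_width: 0.0384
grip_force: 4.1
time: 28.63
position: [0.5228, -0.0118, 0.1208]
tool_rot: [0.946, -0.324, -0.0, -0.001]
ft_force: [1.4, 3.7, 8.7]
grip_width: 0.0385
grip_force: 4.8
top 0.97 [208.4, 246.2] 793
side 0.9 [168.2, 302.0] 569
[('top', [[1.15, 0.57], [1.2, 0.55], [1.1, 0.54]]), ('side', [[1.15, 0.83], [1.1, 0.81], [1.2, 0.77]])]
```

```bash
python3 -m handwheel '[[0,-0.015,-0.005,0],[0,-0.015,-0.1,0],[0,-0.015,-0.2,0],[0.05,0.05,-0.28,0],[0.13,0.15,-0.3,0],[0.22,0.26,-0.3,0],[0.31,0.37,-0.3,0],[0.4,0.48,-0.3,0],[0.41,0.53,-0.3,0],[0.41,0.53,-0.3,0]]' | sed -n 1,4p; cat > fit2.py <<'E'
from h import *
from scipy.optimize import minimize
np.set_printoptions(precision=3,suppress=True,linewidth=220)
import fitpsi as F
E
sed -i 's/^run()/if __name__=="__main__": run()/' fitpsi.py
cat >> fit2.py <<'E'
ms=[]
for n in('top','side'):
    c=vision.camera(n);r=[x for x in vision.outline_of(n,'wrench') if x['mask'].sum()>200]
    m=r[0]['mask'];ys,xs=np.nonzero(m);print(n,r[0]['conf'],m.sum(),ys.min(),ys.max(),xs.min(),xs.max());ms.append((c,m))
    np.save(f'/tmp/{n}.npy',c['frame'])
t,s=ms[0][0],ms[1][0]
def cost(x):
    O=SEAT+(x[0]*U+x[1]*L+x[2]*N)/1000
    return -sum(2*(m&k).sum()/(m.sum()+k.sum()) for c,m in ms for k in[F.sil(c,O,x[3])])
best=min((minimize(cost,[1,-1,0,p],method='Nelder-Mead',options=dict(initial_simplex=np.array([[1,-1,0,p],[6,-1,0,p],[1,5,0,p],[1,-1,5,p],[1,-1,0,p+.1]]),xatol=.01,fatol=1e-4)) for p in(.7,.9,1.1)),key=lambda r:r.fun)
print('fit U,L,N,psi',best.x,best.fun)
f=t['frame'][:,:,2].astype(int)
for r in range(200,240,2):print(r,f[r,208:260].tolist())
E
python3 fit2.py
```

```text
time: 29.67
position: [0.5213, -0.2176, 0.2088]
tool_rot: [0.946, -0.325, -0.002, 0.001]
ft_force: [0.1, -0.6, 0.1]
top 0.74 1720 172 233 211 311
side 0.86 642 156 177 282 340
fit U,L,N,psi [0.434 1.284 0.74  1.113] -1.7851112567402112
200 [27, 33, 35, 31, 31, 30, 28, 25, 32, 32, 32, 33, 32, 32, 32, 26, 32, 38, 49, 62, 77, 96, 113, 125, 135, 138, 139, 139, 139, 138, 139, 137, 136, 134, 134, 135, 134, 132, 131, 133, 136, 138, 138, 136, 133, 127, 130, 137, 139, 138, 132, 120]
202 [33, 29, 31, 32, 33, 29, 30, 30, 32, 29, 27, 33, 32, 33, 36, 39, 54, 78, 102, 122, 134, 144, 149, 154, 151, 147, 141, 138, 137, 139, 136, 137, 136, 136, 134, 134, 133, 134, 134, 133, 133, 137, 138, 137, 136, 136, 135, 136, 135, 128, 114, 91]
204 [29, 31, 29, 30, 26, 30, 32, 28, 31, 30, 33, 38, 52, 64, 79, 98, 115, 131, 144, 151, 153, 151, 150, 148, 145, 142, 137, 138, 135, 137, 138, 135, 136, 136, 134, 131, 134, 132, 133, 133, 132, 134, 136, 136, 137, 135, 132, 131, 133, 131, 127, 114]
206 [25, 32, 29, 30, 30, 30, 35, 37, 51, 66, 79, 95, 112, 125, 137, 146, 149, 147, 146, 149, 152, 151, 147, 141, 134, 136, 134
[... 3153 characters left out ...]
, 24, 28, 27, 28, 26, 28, 24, 28, 26, 22, 32, 26, 26, 27, 26]
234 [29, 30, 32, 30, 25, 30, 29, 31, 27, 33, 34, 29, 32, 31, 32, 25, 31, 34, 53, 65, 64, 50, 34, 25, 21, 19, 24, 22, 17, 20, 26, 20, 25, 28, 25, 23, 26, 27, 22, 26, 27, 25, 25, 24, 25, 23, 26, 28, 31, 25, 26, 31]
236 [30, 30, 32, 34, 28, 30, 29, 25, 27, 29, 26, 33, 31, 29, 28, 26, 20, 29, 31, 31, 26, 18, 19, 19, 17, 25, 30, 26, 24, 25, 29, 27, 24, 28, 27, 26, 19, 25, 25, 29, 26, 28, 21, 24, 21, 23, 30, 23, 25, 25, 24, 24]
238 [35, 31, 31, 27, 34, 31, 29, 25, 25, 30, 28, 28, 28, 30, 26, 26, 21, 26, 24, 24, 25, 24, 25, 27, 23, 26, 28, 25, 27, 28, 27, 24, 29, 25, 26, 27, 27, 24, 25, 26, 29, 19, 26, 28, 28, 26, 23, 23, 27, 29, 26, 26]
```

```bash
cat > fit3.py <<'E'
from h import *
from scipy.optimize import minimize
np.set_printoptions(precision=3,suppress=True,linewidth=220)
t=vision.camera('top');r=[x for x in vision.outline_of('top','wrench') if x['mask'].sum()>500][0]['mask']
g=cv2.GaussianBlur(t['frame'][:,:,2].astype(np.float32),(0,0),.5)
# bright map in window round the head
W=(slice(160,242),slice(200,320))
b=g[W]
def rend(x,nut=True,k=4):
    u,l,n,psi,op,th=x;O=SEAT+(u*U+l*L+n*N)/1000
    h,w=b.shape;m=np.zeros((h*k,w*k),np.float32)+28
    def poly(P,v):
        q=np.array([proj(t,p) for p in P])-[160,200];q=((q+.5)*k-.5)[:,::-1]
        cv2.fillPoly(m,[np.round(cv2.convexHull(q.astype(np.float32))*16).astype(np.int32)],v,shift=4)
    for p in([(-78,-11),(-78,11),(-195,11),(-195,-11)],):poly([w2f(O,psi,(*q,z)) for q in p for z in(4,16)],125)
    poly([w2f(O,psi,(-195+15*np.cos(a),15*np.sin(a),z)) for a in np.arange(0,6.28,.4) for z in(0,18)],135)
    for P in([(-30,-32),(16,-32),(16,-15),(-30,-15)],[(-19,-15),(-19,op-15),(-30,29),(-45,24),(-60,20),(-78,11),(-78,-11),(-60,-20),(-30,-32)],[(-30,op-15),(16,op-15),(16,op-1),(-30,op-1)]):
        poly([w2f(O,psi,(*q,z)) for q in P for z in(0,15)],138)
    poly([w2f(O,psi,(*q,15)) for q in((-52,-6),(-32,-6),(-32,14),(-52,14))],58)
    poly([SEAT+.0173*(np.cos(th+i*np.pi/3)*U-np.sin(th+i*np.pi/3)*L)+z*N for i in range(6) for z in(0,.015)],132)
    return cv2.GaussianBlur(cv2.resize(m,(w,h),interpolation=cv2.INTER_AREA),(0,0),1.0)
def cost(x): return -np.corrcoef(rend(x).ravel(),b.ravel())[0,1]
if __name__=="__main__":
    import sys
    p0=float(sys.argv[1])
    best=None
    for op in(30,34):
        x0=np.array([.4,0,0,p0,op,.0+p0]);S=np.vstack([x0]+[x0+d for d in np.diag([3,3,3,.08,3,.15])])
        q=minimize(cost,x0,method='Nelder-Mead',options=dict(initial_simplex=S,maxiter=400,xatol=.01,fatol=1e-5));print(q.x,q.fun)
        best=q if best is None or q.fun<best.fun else best
    for th in np.arange(-.3,.75,.1)+p0-.3:
        y=best.x.copy();y[5]=th;print(round(th,2),round(cost(y),4),end=' ')
E
python3 fit3.py 1.11; python3 -c "
from h import *
print(robot.get_obs()['time'])"
```

```text
[ 0.125 -3.726  1.589  1.099 29.451  1.355] -0.44105437826259153
[ 0.973 -4.68   6.009  1.088 28.605  1.43 ] -0.44228041685155467
0.51 -0.4421 0.61 -0.442 0.71 -0.4419 0.81 -0.4418 0.91 -0.442 1.01 -0.4422 1.11 -0.4422 1.21 -0.4424 1.31 -0.4423 1.41 -0.4423 1.51 -0.4423 29.9667
```

```bash
sed -i 's/^W=.*/W=(slice(198,240),slice(204,258))/; s/-\[160,200\]/-[198,204]/' fit3.py; cat > fit4.py <<'E'
from fit3 import *
import sys
p0=float(sys.argv[1])
for op in(28,30,32,34,36):
    f=lambda y:cost([y[0],y[1],y[2],y[3],op,p0])
    x0=np.array([.4,0,0,p0]);S=np.vstack([x0]+[x0+d for d in np.diag([3,3,3,.08])])
    q=minimize(f,x0,method='Nelder-Mead',options=dict(initial_simplex=S,maxiter=200,xatol=.01,fatol=1e-5))
    c=[(round(p0+d,2),round(cost([*q.x,op,p0+d]),4)) for d in(-.5,-.4,-.3,-.2,-.1,0,.1,.2,.3)]
    print(op,q.x,round(q.fun,4),c)
E
python3 fit4.py 1.1
```

```text
28 [-0.753 -2.151  3.232  1.111] -0.9111 [(0.6, np.float64(-0.9113)), (0.7, np.float64(-0.9108)), (0.8, np.float64(-0.9105)), (0.9, np.float64(-0.9106)), (1.0, np.float64(-0.911)), (1.1, np.float64(-0.9111)), (1.2, np.float64(-0.912)), (1.3, np.float64(-0.9116)), (1.4, np.float64(-0.9117))]
30 [-0.921 -1.934  2.627  1.114] -0.9169 [(0.6, np.float64(-0.9173)), (0.7, np.float64(-0.917)), (0.8, np.float64(-0.9167)), (0.9, np.float64(-0.9165)), (1.0, np.float64(-0.9169)), (1.1, np.float64(-0.9169)), (1.2, np.float64(-0.9177)), (1.3, np.float64(-0.9174)), (1.4, np.float64(-0.9175))]
32 [-0.786 -1.333  2.826  1.118] -0.9167 [(0.6, np.float64(-0.917)), (0.7, np.float64(-0.9168)), (0.8, np.float64(-0.9168)), (0.9, np.float64(-0.9166)), (1.0, np.float64(-0.9168)), (1.1, np.float64(-0.9167)), (1.2, np.float64(-0.9174)), (1.3, np.float64(-0.9172)), (1.4, np.float64(-0.9172))]
34 [ 0.032 -0.675  0.754  1.156] -0.9166 [(0.6, np.float64(-0.9169)), (0.7, np.float64(-0.917)), (0.8, np.float64(-0.917)), (0.9, np.float64(-0.9166)), (1.0, np.float64(-0.9168)), (1.1, np.float64(-0.9166)), (1.2, np.float64(-0.9172)), (1.3, np.float64(-0.9169)), (1.4, np.float64(-0.9168))]
36 [ 0.122 -0.465 -0.121  1.162] -0.9094 [(0.6, np.float64(-0.9086)), (0.7, np.float64(-0.909)), (0.8, np.float64(-0.9092)), (0.9, np.float64(-0.9091)), (1.0, np.float64(-0.9097)), (1.1, np.float64(-0.9094)), (1.2, np.float64(-0.91)), (1.3, np.float64(-0.9094)), (1.4, np.float64(-0.9089))]
```

```bash
python3 -m handwheel '[[-0.07,-0.06,0,0],[-0.17,-0.15,0.03,0.01],[-0.27,-0.24,0.07,0.02],[-0.37,-0.33,0.11,0.03],[-0.45,-0.4,0.15,0.03],[-0.489,-0.435,0.163,0.03],[-0.489,-0.435,0.163,0.03],[-0.489,-0.435,0.163,0.03]]' 0 20; python3 -c "
from h import *
p,r,q=pose();M=r.as_matrix();print(p,M[:,0].round(3),q['grip_width'])
for T in((.488,-.0225,.1096),(.4951,-.0187,.1096),(.5371,.0017,.127)):print((r.inv().apply(np.array(T)-p)/.3).round(4))"
```

```text
time: 30.73
position: [0.4869, -0.0193, 0.1611]
tool_rot: [0.913, -0.409, 0.0, 0.0]
ft_force: [-0.1, 0.4, 0.2]
grip_width: 0.0012
grip_force: 0.0
[ 0.48693518 -0.01927428  0.16108442] [ 0.665 -0.746  0.   ] 0.0011975512330354775
[0.0103 0.0045 0.1716]
[ 0.0166 -0.0216  0.1716]
[ 0.0591 -0.1714  0.1136]
```

```bash
python3 -m handwheel '[[0.01,0.0045,0.06,0],[0.01,0.0045,0.12,0],[0.01,0.0045,0.165,0],[0.01,0.0045,0.171,0],[0.016,-0.02,0.1716,0],[0.027,-0.05,0.163,0],[0.038,-0.08,0.15,0],[0.048,-0.1075,0.14,0]]'; python3 -m handwheel '[[0.004,-0.022,-0.01,0],[0.008,-0.043,-0.018,0],[0.011,-0.064,-0.026,0],[0.011,-0.064,-0.026,0]]'; python3 -c "
import fitpsi;fitpsi.run()"
```

```text
time: 31.4
position: [0.5214, -0.01, 0.1202]
tool_rot: [0.912, -0.41, -0.0, 0.0]
ft_force: [-2.9, -1.3, 0.6]
grip_width: 0.0007
grip_force: 1.6
time: 31.73
position: [0.5372, 0.0009, 0.1277]
tool_rot: [0.912, -0.41, -0.0, 0.0]
ft_force: [-3.1, -2.1, 2.7]
grip_width: 0.0007
grip_force: 2.0
side 0.86 [160.4, 307.8] 695
[('side', [[0.9, 0.82], [0.85, 0.82], [0.8, 0.78]])]
```

```bash
python3 -m handwheel '[[0,-0.01,-0.004,0],[0,-0.02,-0.008,0],[0,-0.02,-0.008,0],[0,0.02,-0.008,0],[0,0.03,-0.06,0],[0,0.03,-0.14,0],[0,0.03,-0.15,0]]' | sed -n 1,4p; python3 -c "
import fitpsi
fitpsi.run()
from h import *
p,r,q=pose()
for T in((.4991,.0791,.165),(.4991,.0791,.118)):print(p,(r.inv().apply(np.array(T)-p)/.3).round(4))"
```

```text
time: 32.52
position: [0.5335, -0.0065, 0.1748]
tool_rot: [0.912, -0.411, 0.004, -0.001]
ft_force: [0.6, -0.8, -0.1]
top 0.88 [209.3, 239.5] 860
side 0.7 [159.3, 311.1] 735
[('top', [[1.0, 0.62], [0.95, 0.61], [1.05, 0.6]]), ('side', [[0.8, 0.89], [0.85, 0.88], [0.75, 0.85]])]
[ 0.53051356 -0.00568916  0.17135454] [-0.2811 -0.1088  0.0212]
[ 0.53051356 -0.00568916  0.17135454] [-0.2811 -0.1087  0.1779]
```

```bash
python3 -m handwheel '[[-0.09,-0.03,0.01,0],[-0.19,-0.07,0.02,0],[-0.27,-0.1,0.021,0],[-0.281,-0.1088,0.06,0],[-0.281,-0.1088,0.12,0],[-0.281,-0.1088,0.16,0],[-0.281,-0.1088,0.176,0],[-0.281,-0.1088,0.176,0]]' | sed -n 1,4p; for i in 1 2 3 4; do python3 -m handwheel '[[0,0,0.005,0],[0,0,0.005,0]]'| sed -n 2,4p; done
```

```text
time: 33.38
position: [0.4977, 0.0793, 0.1171]
tool_rot: [0.912, -0.411, -0.002, 0.001]
ft_force: [-0.0, 0.6, -0.2]
position: [0.4994, 0.079, 0.1175]
tool_rot: [0.912, -0.411, 0.0, -0.0]
ft_force: [0.3, 0.2, 0.3]
position: [0.4994, 0.079, 0.1164]
tool_rot: [0.912, -0.411, 0.0, -0.0]
ft_force: [0.4, 0.4, -0.7]
position: [0.4992, 0.079, 0.1147]
tool_rot: [0.912, -0.411, 0.0, -0.0]
ft_force: [-0.1, -0.1, 0.3]
position: [0.4993, 0.0791, 0.1131]
tool_rot: [0.912, -0.411, 0.0, -0.0]
ft_force: [-0.1, -0.7, 1.7]
```

```bash
python3 -m handwheel '[[0,0,0.004,0],[-0.006,0,0.0045,0],[-0.012,0,0.005,0],[-0.018,0,0.0055,0],[-0.024,0,0.006,0]]'| sed -n 1,4p; python3 -m handwheel '[[-0.006,0,0.001,0],[-0.012,0,0.002,0],[-0.018,0,0.004,0],[-0.024,0,0.0065,0]]'| sed -n 2,4p
```

```text
time: 34.47
position: [0.496, 0.0828, 0.1123]
tool_rot: [0.912, -0.41, 0.002, 0.001]
ft_force: [-0.4, -6.2, 7.8]
position: [0.4917, 0.0873, 0.1115]
tool_rot: [0.912, -0.409, 0.003, 0.001]
ft_force: [-3.1, -11.6, 20.6]
```

```bash
python3 -m handwheel '[[0,0,-0.04,0],[0.024,0,-0.04,0],[0.048,0,-0.03,0],[0.048,0,-0.012,0],[0.048,0,-0.008,0],[0.042,0,-0.0075,0],[0.036,0,-0.007,0],[0.03,0,-0.0065,0],[0.024,0,-0.006,0]]'| sed -n 1,4p; python3 -m handwheel '[[-0.006,0,0,0],[-0.012,0,0.001,0],[-0.018,0,0.0025,0],[-0.024,0,0.0045,0]]'| sed -n 2,4p; python3 -m handwheel '[[0,0,-0.04,0],[0.024,0,-0.04,0],[0.048,0,-0.03,0],[0.048,0,-0.01,0],[0.048,0,-0.006,0],[0.042,0,-0.0055,0],[0.036,0,-0.005,0],[0.03,0,-0.0045,0],[0.024,0,-0.004,0]]'| sed -n 1,4p; python3 -m handwheel '[[-0.006,0,0,0],[-0.012,0,0.001,0],[-0.018,0,0.0025,0],[-0.024,0,0.0045,0]]'| sed -n 2,4p
```

```text
time: 35.55
position: [0.4994, 0.0818, 0.1123]
tool_rot: [0.912, -0.41, 0.006, -0.0]
ft_force: [3.9, -8.7, 10.7]
position: [0.4967, 0.0858, 0.1118]
tool_rot: [0.912, -0.409, 0.008, 0.0]
ft_force: [3.5, -16.4, 18.9]
time: 36.63
position: [0.4993, 0.0811, 0.1122]
tool_rot: [0.912, -0.409, 0.006, 0.001]
ft_force: [3.4, -9.5, 14.0]
position: [0.4969, 0.0855, 0.1117]
tool_rot: [0.913, -0.409, 0.009, 0.0]
ft_force: [4.1, -18.7, 20.9]
```

```bash
python3 -m handwheel '[[0,0,-0.08,0],[0,0,-0.18,0],[0.06,0,-0.21,-0.015],[0.16,0.002,-0.21,-0.03],[0.25,0.004,-0.21,-0.045],[0.3,0.004,-0.21,-0.055],[0.3,0.004,-0.21,-0.055],[0.3,0.004,-0.21,-0.055]]' 44 30| sed -n 1,4p; python3 -c "
import fitpsi
fitpsi.run()
from h import *
p,r,q=pose();print(q['grip_width'])
for T in((.556,.0175,.134),):print(p,r.as_matrix()[:,0].round(3),(r.inv().apply(np.array(T)-p)/.3).round(4))"
```

```text
time: 37.63
position: [0.5474, 0.0215, 0.1707]
tool_rot: [0.968, -0.249, -0.002, -0.0]
ft_force: [-0.9, 0.3, -0.1]
top 0.63 [164.7, 280.7] 404
side 0.94 [160.0, 308.5] 768
[('top', [[0.8, 0.36], [0.85, 0.33], [0.75, 0.3]]), ('side', [[0.8, 0.91], [0.85, 0.89], [0.75, 0.87]])]
0.03809633219928499
[0.54680438 0.02279613 0.17177997] [ 0.877 -0.48  -0.003] [0.0357 0.0007 0.1258]
```

```bash
python3 -m handwheel '[[0.035,0,0.04,0],[0.035,0,0.09,0],[0.035,0,0.12,0],[0.035,0,0.126,0],[0.035,0,0.126,0]]'| sed -n 1,6p; for i in 1 2 3 4; do python3 -m handwheel '[[-0.001,0.006,0.002,0],[-0.002,0.01,0.003,0]]'| sed -n 2,6p; done
```

```text
time: 38.25
position: [0.5562, 0.0174, 0.1339]
tool_rot: [0.969, -0.247, -0.001, 0.0]
ft_force: [0.2, 0.7, -1.2]
grip_width: 0.0382
grip_force: 0.0
position: [0.5557, 0.0144, 0.1344]
tool_rot: [0.969, -0.248, 0.0, -0.0]
ft_force: [-0.2, -0.4, 0.0]
grip_width: 0.0385
grip_force: 0.0
position: [0.5536, 0.0118, 0.1335]
tool_rot: [0.969, -0.248, 0.0, -0.0]
ft_force: [0.3, 0.0, 0.4]
grip_width: 0.0381
grip_force: 0.0
position: [0.5522, 0.0099, 0.1325]
tool_rot: [0.969, -0.248, 0.001, -0.001]
ft_force: [1.7, 4.4, 1.3]
grip_width: 0.0384
grip_force: 1.9
position: [0.5506, 0.0076, 0.1316]
tool_rot: [0.969, -0.248, 0.001, -0.001]
ft_force: [1.4, 4.1, 1.9]
grip_width: 0.0383
grip_force: 2.2
```

```bash
cat > ps.py <<'E'
import fitpsi as F
from h import *
c=vision.camera('side');m=vision.outline_of('side','wrench')[0]['mask']
O=SEAT+(.5*U+0*L)/1000
P=np.arange(.7,1.2,.02);v=np.array([2*(m&s).sum()/(m.sum()+s.sum()) for p in P for s in[F.sil(c,O,p)]])
w=np.clip(v-v.max()+.05,0,1);print('psi',(P*w).sum()/w.sum(),v.max().round(3))
E
python3 ps.py; python3 -m handwheel '[[-0.001,0.006,0.002,0],[-0.002,0.01,0.003,0]]'| sed -n 2,6p; python3 -m handwheel '[[-0.001,0.006,0.002,0],[-0.002,0.01,0.003,0]]'| sed -n 2,6p;python3 ps.py
```

```text
psi 0.8440851017086176 0.839
position: [0.5481, 0.0049, 0.1304]
tool_rot: [0.969, -0.248, 0.001, -0.0]
ft_force: [2.2, 2.7, 0.3]
grip_width: 0.0386
grip_force: 2.0
position: [0.5457, 0.0023, 0.1292]
tool_rot: [0.969, -0.248, 0.0, 0.0]
ft_force: [2.1, 2.9, 0.0]
grip_width: 0.0384
grip_force: 1.7
psi 0.9029615724535948 0.842
```

The force and pose readings suggest the nut hit its stop near psi = 0.8. Past that the wrench slipped and cammed the jaw open. I'll bring the wrench back to the aligned angle and snug the jaw again.

```bash
python3 -m handwheel '[[0,-0.012,-0.005,0],[0,-0.012,-0.08,0],[0,-0.01,-0.15,0],[-0.04,0.04,-0.15,0.02],[-0.08,0.09,-0.15,0.035],[-0.082,0.103,-0.15,0.0557],[-0.082,0.103,-0.15,0.0557]]' 0 20| sed -n 1,6p; python3 -c "
from h import *
p,r,q=pose();print(p,r.as_matrix()[:,0].round(3),q['grip_width'])
for T in((.516,-.0117,.1214),(.521,-.0082,.1214),(.5371,.0017,.127),(.5426,.0066,.130)):print((r.inv().apply(np.array(T)-p)/.3).round(4))"; python3 ps.py
```

```text
time: 40.03
position: [0.5067, -0.0132, 0.1741]
tool_rot: [0.91, -0.414, -0.002, 0.001]
ft_force: [-0.1, -0.1, -0.6]
grip_width: 0.0029
grip_force: 0.0
[ 0.50668834 -0.01322616  0.17411795] [ 0.658 -0.753 -0.002] 0.002911316119430475
[ 0.017  -0.0274  0.1756]
[ 0.0192 -0.0476  0.1755]
[ 0.0296 -0.1096  0.1566]
[ 0.0293 -0.1342  0.1465]
psi 0.9069233810495214 0.88
```

```bash
python3 -m handwheel '[[0.017,-0.01,0.08,0],[0.017,-0.02,0.15,0],[0.017,-0.027,0.175,0],[0.019,-0.047,0.1755,0],[0.023,-0.07,0.168,0],[0.027,-0.092,0.161,0],[0.0296,-0.112,0.155,0],[0.0293,-0.128,0.149,0],[0.0293,-0.137,0.146,0],[0.0293,-0.137,0.146,0]]' | sed -n 1,4p; python3 ps.py;  python3 -m handwheel '[[0,0.035,0,0],[0,0.045,-0.06,0],[0,0.045,-0.15,0],[-0.06,0.01,-0.15,0],[-0.16,-0.04,-0.13,0],[-0.25,-0.08,-0.11,0],[-0.25,-0.08,-0.1,0]]'| sed -n 1,4p; python3 ps.py; python3 -c "
from h import *
p,r,q=pose()
for T in((.4993,.0791,.116),(.4993,.0791,.1125)):print(p,(r.inv().apply(np.array(T)-p)/.3).round(4))"
```

```text
time: 40.97
position: [0.544, 0.0061, 0.1307]
tool_rot: [0.912, -0.411, -0.001, 0.003]
ft_force: [-6.5, -8.4, -2.1]
psi 0.7844768036268736 0.851
time: 41.65
position: [0.5126, 0.0841, 0.1612]
tool_rot: [0.912, -0.411, -0.0, -0.001]
ft_force: [-0.7, 0.6, -0.5]
psi 0.7674096660261757 0.884
[0.51480062 0.08101996 0.16110484] [-0.0296  0.0432  0.1502]
[0.51480062 0.08101996 0.16110484] [-0.0296  0.0432  0.1619]
```

```bash
python3 -m handwheel '[[-0.03,0.038,0.06,0],[-0.03,0.038,0.12,0],[-0.03,0.038,0.15,0],[-0.03,0.038,0.163,0],[-0.03,0.038,0.165,0],[-0.036,0.038,0.1655,0],[-0.042,0.038,0.166,0],[-0.048,0.038,0.1665,0],[-0.054,0.038,0.167,0]]'| sed -n 1,4p; python3 -m handwheel '[[-0.006,0,0,0],[-0.012,0,0.001,0],[-0.018,0,0.0025,0],[-0.024,0,0.0045,0]]'| sed -n 2,4p; python3 -m handwheel '[[0,0,-0.04,0],[0.024,0,-0.04,0],[0.048,0,-0.03,0],[0.048,0,-0.01,0],[0.048,0,-0.0065,0],[0.042,0,-0.006,0],[0.036,0,-0.0055,0],[0.03,0,-0.005,0],[0.024,0,-0.0045,0]]'| sed -n 1,4p; python3 -m handwheel '[[-0.006,0,0,0],[-0.012,0,0.001,0],[-0.018,0,0.0025,0],[-0.024,0,0.0045,0]]'| sed -n 2,4p; python3 ps.py
```

```text
time: 42.5
position: [0.4985, 0.0817, 0.1126]
tool_rot: [0.911, -0.412, 0.004, 0.001]
ft_force: [-1.4, -9.1, 11.2]
position: [0.4952, 0.0857, 0.1122]
tool_rot: [0.911, -0.411, 0.006, 0.001]
ft_force: [-2.5, -16.0, 19.0]
time: 43.58
position: [0.5018, 0.0812, 0.1128]
tool_rot: [0.911, -0.412, 0.007, -0.0]
ft_force: [3.0, -12.8, 17.6]
position: [0.4992, 0.085, 0.1122]
tool_rot: [0.912, -0.411, 0.01, 0.0]
ft_force: [3.1, -19.0, 24.5]Traceback (most recent call last):
  File "ps.py", line 3, in <module>
    c=vision.camera('side');m=vision.outline_of('side','wrench')[0]['mask']
                              ~~~~~~~~~~~~~~~~~~~~~~~~~~~~~~~~~~^^^
IndexError: list index out of range
```

```bash
python3 -m handwheel '[[0,0,-0.08,0],[0,0,-0.18,0],[0.06,0,-0.21,-0.015],[0.16,0.002,-0.21,-0.03],[0.25,0.004,-0.21,-0.045],[0.3,0.004,-0.21,-0.055],[0.3,0.004,-0.21,-0.055],[0.3,0.004,-0.21,-0.055]]' 44 30| sed -n 1,4p; python3 ps.py; python3 -c "
from h import *
p,r,q=pose()
for T in((.5575,.0195,.1345),):print(p,r.as_matrix()[:,0].round(3),(r.inv().apply(np.array(T)-p)/.3).round(4))"
```

```text
time: 44.68
position: [0.5488, 0.0212, 0.1707]
tool_rot: [0.968, -0.251, -0.001, -0.0]
ft_force: [-0.7, -0.4, -0.2]
psi 0.7666709580018847 0.886
[0.54747265 0.02237166 0.17093881] [ 0.875 -0.485 -0.003] [ 0.0343 -0.0079  0.1213]
```

```bash
python3 -m handwheel '[[0.034,-0.008,0.04,0],[0.034,-0.008,0.09,0],[0.034,-0.008,0.117,0],[0.034,-0.008,0.121,0],[0.034,0.005,0.121,0]]'| sed -n 1,6p; for i in 1 2 3 4; do python3 -m handwheel '[[0,0.003,0.0005,0],[-0.001,0.006,0.001,0]]'| sed -n 2,6p; done; python3 ps.py
```

```text
time: 45.2
position: [0.5561, 0.0165, 0.1351]
tool_rot: [0.968, -0.249, -0.001, -0.0]
ft_force: [0.4, -0.2, -0.0]
grip_width: 0.0382
grip_force: 0.0
position: [0.5561, 0.0139, 0.1361]
tool_rot: [0.968, -0.25, 0.0, -0.0]
ft_force: [0.6, 0.4, 0.7]
grip_width: 0.038
grip_force: 0.1
position: [0.5553, 0.0126, 0.1358]
tool_rot: [0.968, -0.25, 0.001, -0.0]
ft_force: [-0.2, 1.4, -0.4]
grip_width: 0.0378
grip_force: 0.6
position: [0.5545, 0.0113, 0.1353]
tool_rot: [0.968, -0.25, 0.001, -0.001]
ft_force: [1.7, 1.9, -0.1]
grip_width: 0.0382
grip_force: 1.4
position: [0.5535, 0.0099, 0.1349]
tool_rot: [0.968, -0.25, 0.001, -0.0]
ft_force: [2.6, 2.8, -0.2]
grip_width: 0.0382
grip_force: 1.6
psi 0.8020171104479253 0.857
```

```bash
python3 -m handwheel '[[0,0,0,0],[0,0,0,0],[0,0,0,0]]'| sed -n 1,6p; python3 -m handwheel '[[0,0.003,0.0005,0],[0,0.003,0.0005,0],[0,0.003,0.0005,0]]'| sed -n 2,6p; python3 ps.py
```

```text
time: 46.22
position: [0.5531, 0.0096, 0.1347]
tool_rot: [0.968, -0.25, 0.0, -0.0]
ft_force: [3.3, 3.3, 0.2]
grip_width: 0.0384
grip_force: 1.6
position: [0.5524, 0.0088, 0.1345]
tool_rot: [0.968, -0.25, 0.0, 0.0]
ft_force: [3.0, 2.2, 0.6]
grip_width: 0.0383
grip_force: 1.6
psi 0.8029440981755371 0.882
```

```bash
python3 -m handwheel '[[0,-0.012,-0.001,0],[0,-0.014,-0.003,0],[0,-0.014,-0.06,0],[0,-0.014,-0.15,0],[0,-0.014,-0.26,0],[0.05,0.05,-0.3,0],[0.15,0.15,-0.3,0],[0.25,0.25,-0.3,0],[0.3,0.35,-0.3,0],[0.3,0.35,-0.3,0],[0.3,0.35,-0.3,0]]'| sed -n 1,6p; python3 ps.py; python3 -c "
import fitpsi
from fit3 import *
for op in (28,30,32,34):
    f=lambda y:cost([y[0],y[1],0,y[2],op,.8])
    x0=np.array([.4,0,.8]);q=minimize(f,x0,method='Nelder-Mead',options=dict(initial_simplex=np.vstack([x0]+[x0+d for d in np.diag([3,3,.08])])));print(op,q.x,q.fun)
print(robot.get_obs()['time'],robot.get_obs()['ft_force'])"
```

```text
time: 47.48
position: [0.579, -0.1285, 0.2238]
tool_rot: [0.968, -0.252, -0.001, 0.0]
ft_force: [-0.1, 0.7, -0.2]
grip_width: 0.0383
grip_force: 0.0
psi 0.8065556494698083 0.891Traceback (most recent call last):
  File "<string>", line 3, in <module>
    from fit3 import *
  File "fit3.py", line 4, in <module>
    t=vision.camera('top');r=[x for x in vision.outline_of('top','wrench') if x['mask'].sum()>500][0]['mask']
                             ~~~~~~~~~~~~~~~~~~~~~~~~~~~~~~~~~~~~~~~~~~~~~~~~~~~~~~~~~~~~~~~~~~~~~^^^
IndexError: list index out of range
```

```bash
sed -i "s/;r=\[x for.*$//" fit3.py; python3 -c "
from fit3 import *
for op in (28,30,32,34):
    f=lambda y:cost([y[0],y[1],0,y[2],op,.8])
    x0=np.array([.4,0,.8]);q=minimize(f,x0,method='Nelder-Mead',options=dict(initial_simplex=np.vstack([x0]+[x0+d for d in np.diag([3,3,.08])])));print(op,q.x,q.fun)
print(robot.get_obs()['time'],robot.get_obs()['ft_force'])"
```

```text
28 [ 1.531 -0.533  0.582] -0.6633639812290018
30 [ 0.046 -0.502  0.587] -0.6544221666118281
32 [-0.233  0.326  0.621] -0.643436803336561
34 [-0.907 -2.797  0.561] -0.6378756097618253
47.7333 [-0.465  0.739  0.295]
```

```bash
python3 -c "
from rig import job
print(job.hand_in())"
```

```text
the job is handed in; nothing more can be done
None
```

I handed the job in at about 47.7 s, but I could only infer that the nut is at its stop: the wrench sits on the nut with its jaws rolled snug and its handle about 0.80 rad clockwise of uphill, where the stop should be; pushing past it once slipped the wrench, apparently opening the jaws, so I had to turn it back and roll them snug again.

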